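# Fetch a runaway roller from behind a guard and lay it in a drilling jig

### The arm

A 6-joint arm with a two-finger parallel gripper is mounted at the origin on the work surface. World frame = base frame: x ahead of the robot, y to its left, z up, the work surface at z = 0. Lengths are in m, angles in rad, forces in N, time in s.
With the tool pointing down it reaches from about 0.25 to 0.775 m from the base axis. Payload 4 kg.
Tool frame: the origin (TCP) lies at the centre of the arm's flange, where the gripper is bolted on; the fingertips stand 173 mm ahead of it and the grasp point (between the pads) lies 155 mm ahead of it; z points along the fingers, y is the direction in which the jaws open and shut (so a half turn about z gives the same grasp; the last joint's range is limited). The gripper opens to 85 mm and grips with 20 to 120 N. Pads are 22 mm wide; open, the fingers measure 114 mm over their backs; the gripper's body (76 mm by 85 mm) begins 54 mm behind the grasp point. The pads swing forward as they close: fully open they stand 13 mm farther back than shut.
Start: joints at [1.107, 0.087, 1.371, -0, 1.684, -0.103], TCP at [0.194, 0.515, 0.405] pointing down, gripper open.
Joint ranges: [-3.1, 3.1], [-0.76, 2.03], [0.27, 2.55], [-1.08, 4.22], [0.17, 2.65], [-2.57, 2.57]. Speed limits (rad/s): [2.79, 2.79, 3.14, 3.14, 3.14, 3.14].

### API

Orientations are given as a 3x3 rotation matrix whose columns are the frame's x, y, z axes.
In Python, from plant import telemetry, read_camera, r gives the robot as it stands.
- The arm moves only by the tool move_arm, never from a script. Its argument "series" is a list of rows, each a list of 3 entries, a list of its own where there are three numbers: the turn, a rotation vector about the tool's x, y, z scaled (see below), then the shift along the tool's x, y, z scaled (see below), then the closure, from 0 (fully open) to 1 (shut). A call has 1 to 20 rows; each row shifts and turns the commanded pose from where the row before left it, along the tool's axes as they then stand; what a row does not reach is not made up. The controller multiplies each number of a shift by 40 mm and each number of a turn by 0.12 rad. A row lasts 1/12 s, in which the tool goes at most 41.7 mm and 7.16 degrees, less where a joint would pass 70% of its speed; a pose out of reach is approached as far as the arm can. A call with a number of a shift or a turn outside -1 to 1 is refused whole. A call with a gripper value outside its range is refused whole. The fingers move at their own pace and stop on an object; the grip force is fixed at half the most. Time passes only in rows, so rows that do not move let the fingers close. It gives the time, the measured TCP pose, the force and the opening at its end, in the units of the state.
- telemetry.state(): the state, without advancing time (a new reading comes with each control period).
- read_camera(name): name is "side" or "top" or "wrist"; returns a dict with "image" (384x512x3 uint8, blue, green, red), "fov_y" (degrees; the focal length in pixels is half the picture's height over the tangent of half this angle, whatever the lens; pixels are square), "cx", "cy" (the principal point, pixels), "view" (4x4, takes a point from world to camera coordinates); the wrist camera has in their place "T_tool_cam" (4x4, takes a point from camera to tool coordinates, whose origin is the TCP and whose axes are the flange's). Camera axes: x right, y down, z forward; pixel columns grow to the right and rows downward; lengths in m; the calibration is good to about 2 mm. A picture is of the moment at which its call begins: read the wrist's pose just before it. There is no depth.
- r.finish_job(): hands the job in, once; it reports no verdict.
The state is a dict: "time": time; "joint_pos": joint angles; "joint_vel": joint speeds; "joint_torque": joint torques, N m; "ee_pos": TCP position; "tool_rot": TCP orientation; "force": force on the tool from outside, world axes, zero at the start; "torque": the same for the moment, N m; "finger_gap": finger opening in m.
Only numpy, scipy, OpenCV 4.12 (cv2) and the standard library are available. Lean on these libraries where they do the work, as an engineer would, in place of code of your own. Each camera call takes 0.05 s, during which the arm holds its last target.

### The job

The plain steel roller has rolled in under the welded steel guard. With the hooked rod draw it out in front of the guard against the wooden stop strip (keep the fingers off the roller while it is still under the guard) and lay the rod back down on the bench clear of the guard. Lay the roller in the V cradle under the bridge of the drilling jig, fully down in the V and centred end to end, and let go. Leave the other things on the bench where they are.

Things in the scene. Friction and masses are not known exactly. Their poses are not given: they have to be found in the camera images.
- roller_center (a point): centre of the roller: plain steel cylinder 36 mm in diameter, 58 mm long, about 160 g, lying on its side on the bench, rolling freely. Its own y axis is the cylinder's axis (x and z turn as it rolls). It can be gripped across its two flat ends (58 mm), with the tool leaning at any angle about that axis.
- guard: low guard of dark 25 mm square tube, fixed. Origin on the bench under the middle of its front bar; +x in under the guard, y along the bar, z up. Roof of bars (30 mm gaps): x -12 to 163 mm, y +-115, underside 110 mm, top 135 mm up. Posts at x 0 and 150, y +-102 mm (front open between them, 180 mm wide); back closed by a low rail at x 144 mm.
- stop (a point): where the roller's centre lies when it leans against the middle of the wooden stop strip in front of the guard (60 mm in front of the guard's origin, 18 mm up; axes as the guard). The strip is fixed, 9 mm high, 230 mm long along y, 20 mm wide, from 16 to 36 mm on the -x side of this point.
- hook_handle (a point): middle of the wooden handle of the hooked rod, 40 mm above the bench as it stands there; about 200 g. +x along the rod to the blade, z up. Handle 90 mm long (x), 18 wide, 22 high; at its rear (x -49 mm) a steel end plate 8 thick, 44 wide, reaching from the bench to 50 mm up. A 9 mm round rod runs level from the handle to the blade.
- hook_blade (a point): middle of the lower edge of the hooked rod's blade, a flat plate turned down at the rod's end: 4 mm thick (x), 44 wide (y), 44 high. 180 mm ahead of the handle's middle and 40 mm below it, same axes. The rod stands on the bench on this edge and its end plate.
- jig: drilling jig, fixed. Origin on the bench under the V cradle; -x towards the robot, y along the V. Base plate 110 x 250 x 12 mm (x, y, z). Aluminium bridge bar along y above the cradle: x 2 to 34 mm, 170 to 195 mm up, on posts 22 mm wide at y +-112 mm; it bars the way straight down, so the tool must lean back towards -x, about 30 degrees.
- cradle (a point): where the roller's centre lies when seated in the V of the jig: 65 mm above the bench, the roller's axis along this point's y. The steel V has 90 degrees and is 34 mm long along y (the roller stands out 12 mm at each end); its upper edges are 61 mm above the bench, 21 mm to each side.
- nut: steel hexagon nut, 26 mm across, 18 mm high, flat on the bench under the guard, towards one end of it. A bystander: leave it in place. Origin at the middle of its underside.
- socket: upright steel cylinder, 22 mm in diameter, 30 mm high, on the base plate of the jig, towards one end. A bystander: leave it in place. Origin at the middle of its underside.
- tin: white can 70 mm in diameter, 90 mm high. A bystander: leave it in place. Origin at the middle of its underside.
- jar: glass jar 56 mm in diameter, 75 mm high. A bystander: leave it in place. Origin at the middle of its underside.
- offcut: wood offcut 90 x 45 x 40 mm. A bystander: leave it in place. Origin at the middle of its underside.
- glue: upright white plastic bottle 52 mm in diameter, 150 mm high. A bystander: leave it in place. Origin at the middle of its underside.
- tape: flat grey ring 84 mm in diameter, 24 mm high. A bystander: leave it in place. Origin at the middle of its underside.
Things that resemble listed ones, but are neither listed nor needed, are in the scene too. Leave any purple or turquoise look-alike of the part that bears roller_center alone.

How it is judged:
On the way:
1. the roller has been drawn out from under the guard and lies on the bench between the front bar and the stop strip (x of roller_center in the frame of guard between -0.07 and -0.035 m and height (world z) of roller_center below 0.03 m and linear speed of roller below 0.03 m/s), for 0.3 s.
At the end, for the whole second after the job is handed in: Roller at rest, released, in the V: centre within 5 mm of seated across the V and in height (4 mm above), 11 mm along it, axis within 0.12 rad. Hooked rod at rest on the bench (handle middle below 60 mm), blade 20 mm in front of the guard's front bar or over 120 mm to a side of its middle (x of roller_center in the frame of cradle between -0.005 and 0.005 m and y of roller_center in the frame of cradle between -0.011 and 0.011 m and z of roller_center in the frame of cradle between -0.005 and 0.004 m and angle between the y axis of roller_center and the y axis of cradle, either way round below 0.12 rad and linear speed of each of roller, hook below 0.02 m/s and angular speed of roller below 0.3 rad/s and height (world z) of hook_handle below 0.06 m and contact force between roller and the fingers below 0.1 N and (x of hook_blade in the frame of guard below -0.02 m or y of hook_blade in the frame of guard below -0.12 m or y of hook_blade in the frame of guard above 0.12 m)); the robot touches nothing.
It fails at once if the fingers touch the roller while it is still under the guard (contact force between roller and the fingers above 0.5 N and x of roller_center in the frame of guard between 0 and 0.16 m and y of roller_center in the frame of guard between -0.115 and 0.115 m and height (world z) of roller_center below 0.1 m).
It fails at once if a bystander is shifted by more than 30 mm (distance of any of nut, socket, tin, jar, offcut, glue, tape from where it was at the start of the episode above 0.03 m).
It also fails if it takes over 72 s, if anything falls off the work surface, if the arm or the gripper's body presses on something with over 40 N, if the wrist force passes 120 N, or if a joint passes its speed limit or range.

## Working session

There is one attempt and no reset: what is moved stays moved. The work goes in short steps, Python scripts to look and compute and a tool call to move; the robot and the scene stay as the last step left them, time stands still between calls to the robot, and variables do not carry over. Pictures are saved under pics/ and viewed, and the job is handed in when it is done.

Besides the shell and the picture viewer there is one more tool, called after ">>>" as name(argument=value, ...), one argument or row to a line, values as JSON. move_arm: Moves the arm, as the interface text tells. Its arguments: {"type":"object","properties":{"series":{"type":"array"}},"required":["series"]}

```bash
ls; mkdir -p pics
python3 - <<'E'
from plant import telemetry, read_camera, r
import cv2
s=telemetry.state()
for k,v in s.items(): print(k,v)
for n in ["side","top","wrist"]:
    c=read_camera(n); cv2.imwrite(f"pics/{n}0.png",c["image"])
    print(n,{k:(v if k!='image' else v.shape) for k,v in c.items()})
E
```

```text
pics
time 0.0
joint_pos [ 1.10688150e+00  8.79340122e-02  1.37231322e+00 -1.51034416e-05
  1.68359578e+00 -1.03111425e-01]
joint_vel [-0.00030518 -0.00038003 -0.00012737  0.00058976 -0.00042033 -0.00027901]
joint_torque [-4.85316450e-04 -3.51876140e+01 -3.13265061e+01 -3.74282617e-04
  1.10083926e-02 -1.38572085e-05]
ee_pos [0.19411818 0.51446592 0.40352025]
tool_rot [[-9.35612803e-01  3.53026481e-01 -9.93507346e-04]
 [ 3.53027812e-01  9.35610649e-01 -2.01922777e-03]
 [ 2.16695180e-04 -2.23995108e-03 -9.99997468e-01]]
force [ 0.09413791  1.0120217  -0.14045205]
torque [0.03508974 0.02881988 0.02729714]
finger_gap 0.08502522071111557
side {'image': (384, 512, 3), 'fov_y': 54.829974613719976, 'cx': 251.274851662608, 'cy': 194.15782428583927, 'view': array([[ 0.9342971 , -0.35591303, -0.0203678 , -0.55455867],
       [-0.2509545 , -0.61604404, -0.74666698,  0.21576633],
       [ 0.25320105,  0.70272019, -0.66488613,  1.21480691],
       [ 0.        ,  0.        ,  0.        ,  1.        ]])}
top {'image': (384, 512, 3), 'fov_y': 42.33344900590402, 'cx': 248.56011321899274, 'cy': 193.78822301445823, 'view': array([[-0.00849223, -0.99993966, -0.006968  ,  0.02662708],
       [-0.98629848,  0.00952404, -0.16469549,  0.60799841],
       [ 0.16475191,  0.0054739 , -0.98631985,  1.48838528],
       [ 0.        ,  0.        ,  0.        ,  1.        ]])}
wrist {'image': (384, 512, 3), 'fov_y': 62.10051416947489, 'cx': 251.63282268544626, 'cy': 191.4129698436443, 'T_tool_cam': array([[-4.76426188e-05, -9.52768375e-01, -3.03697912e-01,
         7.65976223e-02],
       [ 9.99999998e-01, -3.71517562e-05, -4.03216484e-05,
         7.01686256e-04],
       [ 2.71342806e-05, -3.03697914e-01,  9.52768375e-01,
         2.91066049e-02],
       [ 0.00000000e+00,  0.00000000e+00,  0.00000000e+00,
         1.00000000e+00]])}
```

Run:
```python
import cv2
for n in ["side","top","wrist"]:
    im=cv2.imread(f"pics/{n}0.png"); cv2.imwrite(f"pics/{n}0b.png",cv2.resize(im,(800,600),interpolation=cv2.INTER_CUBIC))
```

```text
(no output)
```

View pics/side0b.png

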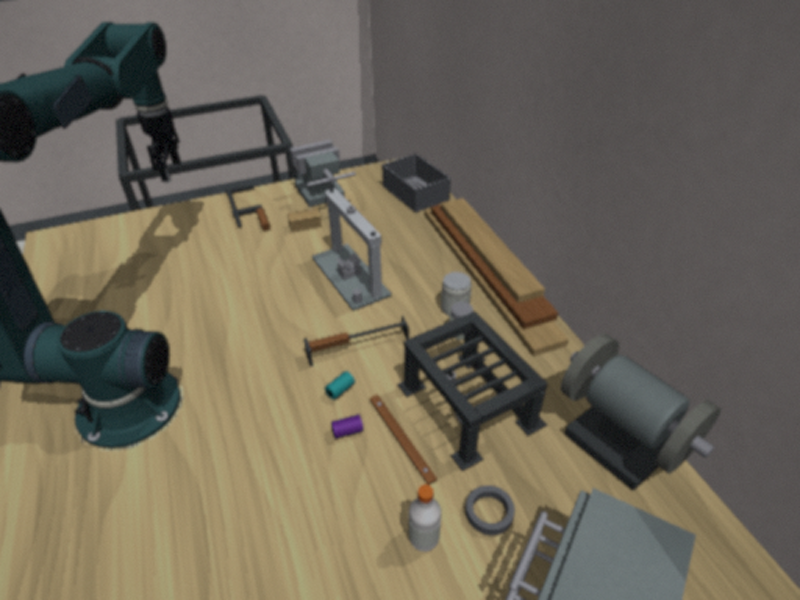

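View pics/top0b.png

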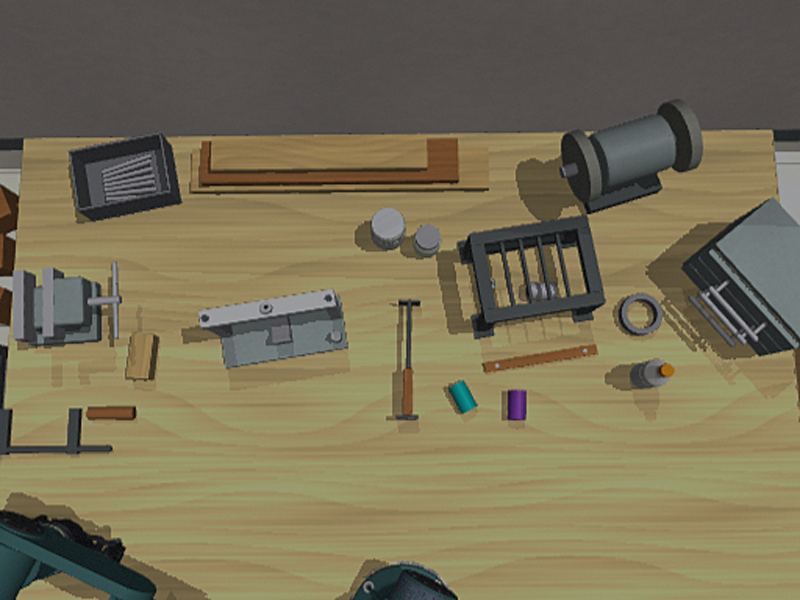

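View pics/wrist0b.png

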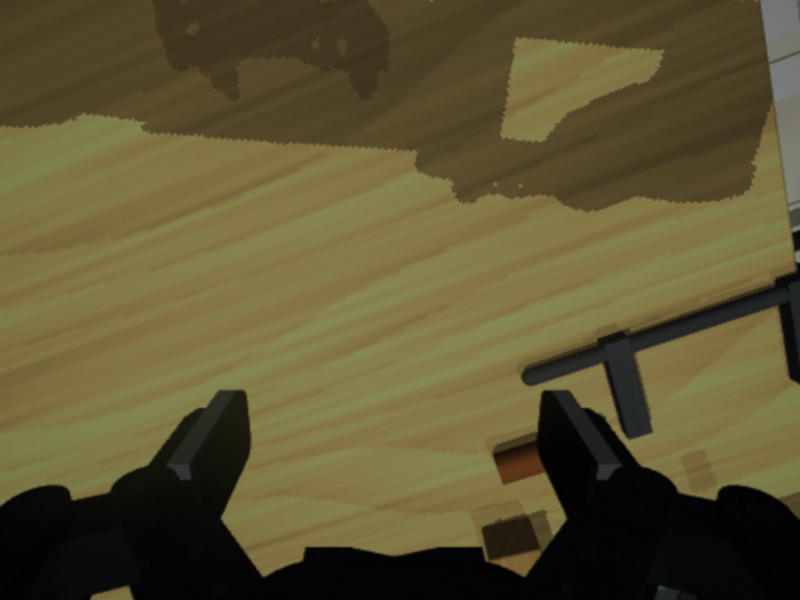

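The top view (800 px scale) shows the guard at (535,275) with a grey roller seen between its bars near (542,291). The strip is at (540,358), the hooked rod at (407,360) and the jig at (280,330). I'll zoom in for measurement.

```bash
cat > h.py <<'E'
import numpy as np, cv2
from plant import telemetry, read_camera, r
def cam(n):
    s=telemetry.state(); c=read_camera(n)
    f=192/np.tan(np.radians(c["fov_y"])/2)
    K=np.array([[f,0,c["cx"]],[0,f,c["cy"]],[0,0,1]])
    if n=="wrist":
        T=np.eye(4);T[:3,:3]=s["tool_rot"];T[:3,3]=s["ee_pos"]
        V=np.linalg.inv(T@c["T_tool_cam"])
    else: V=np.array(c["view"])
    return c["image"],K,V
def proj(K,V,P):
    P=np.atleast_2d(P); q=(V[:3,:3]@P.T).T+V[:3,3]; q=(K@q.T).T
    return q[:,:2]/q[:,2:]
def onz(K,V,uv,z):
    uv=np.atleast_2d(uv); R=V[:3,:3]; C=-R.T@V[:3,3]
    d=(R.T@np.linalg.inv(K)@np.c_[uv,np.ones(len(uv))].T).T
    return C+d*((z-C[2])/d[:,2])[:,None]
def tri(obs):
    A=[];b=[]
    for K,V,uv in obs:
        M=K@V[:3]
        for i in (0,1):
            row=uv[i]*M[2]-M[i]; A.append(row[:3]); b.append(-row[3])
    x,res,_,_=np.linalg.lstsq(np.array(A),np.array(b),rcond=None); return x
def crop(im,x0,y0,x1,y1,name,s=None):
    s=s or min(800/(x1-x0),600/(y1-y0))
    c=cv2.resize(im[y0:y1,x0:x1],None,fx=s,fy=s,interpolation=cv2.INTER_CUBIC)
    # ticks
    for u in range((x0//10+1)*10,x1,10):
        cv2.line(c,(int((u-x0+.5)*s),0),(int((u-x0+.5)*s),6 if u%50 else 16),(0,0,255),1)
        if u%50==0: cv2.putText(c,str(u),(int((u-x0)*s)+3,14),0,.4,(0,0,255),1)
    for v in range((y0//10+1)*10,y1,10):
        cv2.line(c,(0,int((v-y0+.5)*s)),(6 if v%50 else 16,int((v-y0+.5)*s)),(0,0,255),1)
        if v%50==0: cv2.putText(c,str(v),(18,int((v-y0)*s)+4),0,.4,(0,0,255),1)
    cv2.imwrite("pics/"+name,c[:600,:800])
E
python3 - <<'E'
from h import *
im=cv2.imread("pics/top0.png"); crop(im,240,130,400,250,"t1.png"); crop(im,110,160,270,280,"t2.png")
im=cv2.imread("pics/side0.png"); crop(im,190,190,360,317,"s1.png"); crop(im,180,90,300,180,"s2.png")
E
```

```text
(no output)
```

View pics/t1.png

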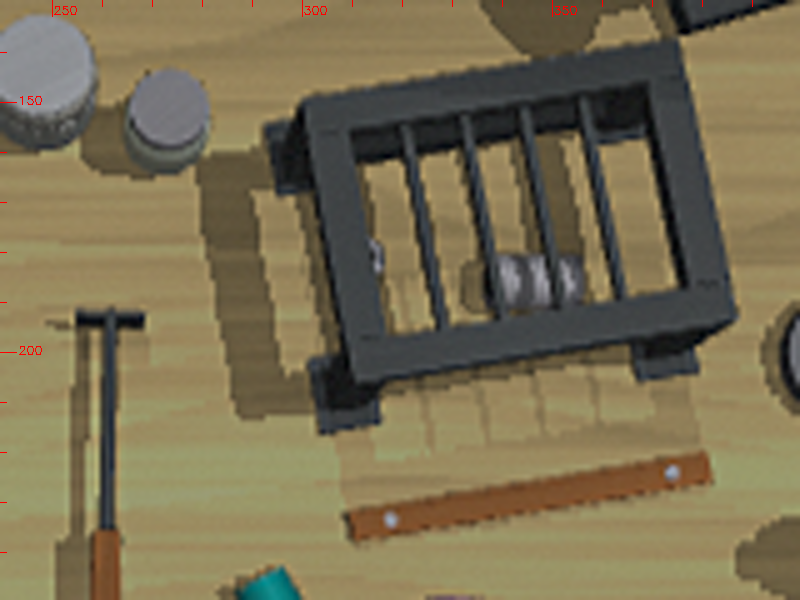

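View pics/t2.png

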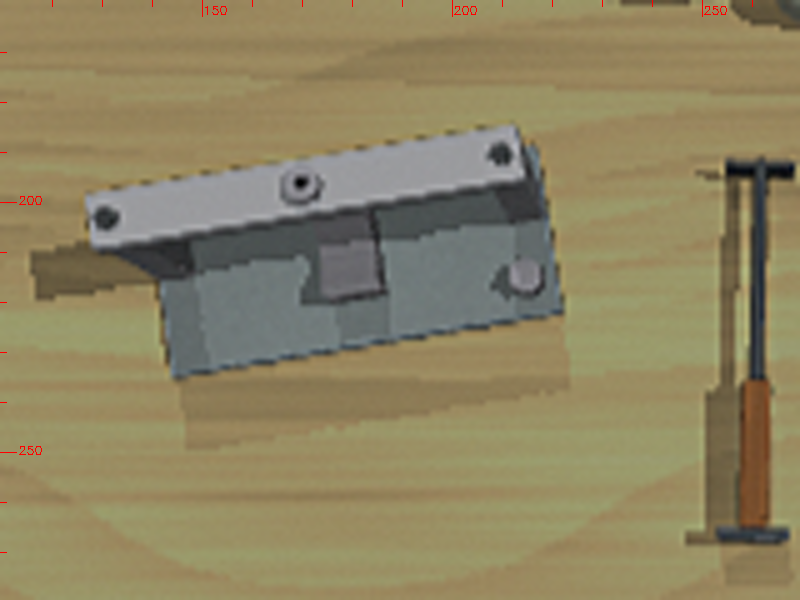

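View pics/s1.png

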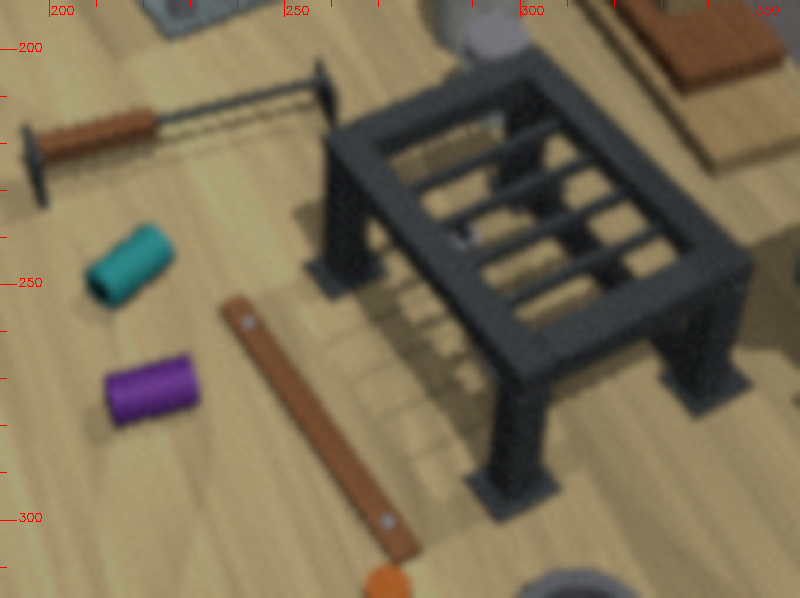

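View pics/s2.png

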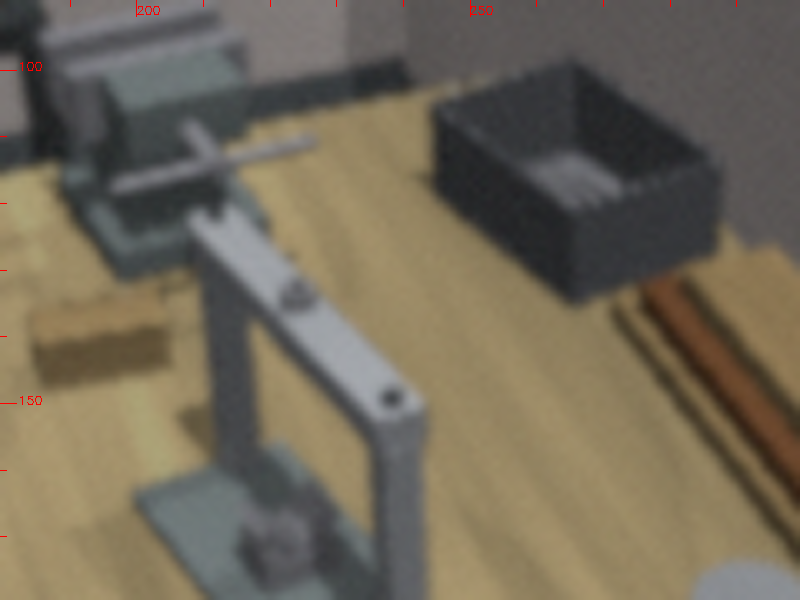

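```bash
cat > fit.py <<'E'
from h import *
from scipy.optimize import least_squares
def K_(fov,cx,cy):
    f=192/np.tan(np.radians(fov)/2); return np.array([[f,0,cx],[0,f,cy],[0,0,1]])
_,KS,VS=cam("side"); _,KT,VT=cam("top")
def pose(p,P):
    c,s=np.cos(p[2]),np.sin(p[2]); P=np.array(P,float)
    return np.c_[p[0]+c*P[:,0]-s*P[:,1],p[1]+s*P[:,0]+c*P[:,1],P[:,2]]
def fit(obs,p0):
    # obs: list (K,V,pt,uv)
    def f(p):
        return np.concatenate([proj(K,V,pose(p,[P]))[0]-uv for K,V,P,uv in obs])
    s=least_squares(f,p0,loss='soft_l1'); print(np.round(s.x,4),"res",np.round(f(s.x).reshape(-1,2),1).tolist()); return s.x
S=lambda P,uv:(KS,VS,P,np.array(uv)); T=lambda P,uv:(KT,VT,P,np.array(uv))
if __name__=="__main__":
    a=.115
    g=fit([S([-.012,a,.135],(260.1,219.3)),S([.163,a,.135],(303,200)),S([.163,-a,.135],(348.9,244.8)),S([-.012,-a,.135],(301.6,269.7)),
       T([.163,a,.135],(300.4,150)),T([.163,-a,.135],(376,137.8)),T([-.086,0,.009],(346.2,229.1))],[.6,-.25,0.1])
    print("guard",g)
    h=fit([T([.18,0,.044],(262,192.4)),T([-.049,0,.05],(260.4,266.6)),T([.045,0,.051],(261.4,236))],[.4,0,0]); print("hook",h)
    j=fit([T([34e-3,.125,.195],(127.2,199.2)),T([34e-3,-.125,.195],(212.8,185)),T([2e-3,-.125,.195],(216,196)),T([2e-3,.125,.195],(129,209.6)),
      T([-.055,.125,.012],(145,235.6)),T([-.055,-.125,.012],(222.6,222.4))],[.5,.2,0]); print("jig",j)
    for nm,p in dict(nut=((315,181.5),.018),soc=((215.2,215.4),.042),roll=((346.5,186),.03),tin=((248,145),.09),jar=((273.5,151),.075),teal=((296,254),.03),purple=((331,259),.03),glueTop=((425,237),.15)).items():
        w=onz(KT,VT,p[0],p[1])[0]; 
        R=lambda q:np.round([np.cos(q[2])*(w[0]-q[0])+np.sin(q[2])*(w[1]-q[1]),-np.sin(q[2])*(w[0]-q[0])+np.cos(q[2])*(w[1]-q[1])],3)
        print(nm,np.round(w,3),"guard",R(g),"jig",R(j))
E
python3 fit.py
```

```text
[ 0.5838 -0.2736  0.1595] res [[-3.2, -0.8], [-0.2, -1.2], [1.2, 0.1], [-1.3, 0.8], [-0.1, -0.6], [0.1, -1.1], [0.8, 0.2]]
guard [ 0.58379237 -0.27360399  0.15952036]
[ 0.4329 -0.0149 -0.0342] res [[0.1, 0.2], [0.1, 0.1], [-0.2, -0.3]]
hook [ 0.43285982 -0.01489056 -0.03419851]
[0.5582 0.2342 0.1542] res [[-0.6, -0.2], [1.8, -0.3], [0.3, -0.3], [-1.0, 0.5], [-0.4, -0.0], [0.6, 0.3]]
jig [0.55820054 0.234165   0.15421592]
nut [ 0.651 -0.19   0.018] guard [0.08  0.072] jig [ 0.027 -0.434]
soc [0.543 0.125 0.042] guard [0.023 0.4  ] jig [-0.032 -0.105]
roll [ 0.634 -0.287  0.03 ] guard [ 0.047 -0.022] jig [-0.006 -0.527]
tin [0.754 0.021 0.09 ] guard [0.215 0.264] jig [ 0.16 -0.24]
jar [ 0.738 -0.057  0.075] guard [0.186 0.189] jig [ 0.133 -0.316]
teal [ 0.422 -0.123  0.03 ] guard [-0.136  0.174] jig [-0.189 -0.332]
purple [ 0.406 -0.23   0.03 ] guard [-0.169  0.071] jig [-0.222 -0.436]
glueTop [ 0.462 -0.481  0.15 ] guard [-0.153 -0.186] jig [-0.205 -0.692]
```

```bash
cat > plan.py <<'E'
from h import *
from scipy.spatial.transform import Rotation as R
def rot(yaw,lean=0):
    # tool x towards -u (u=dir yaw), z = down leaned so that body goes back to -u
    u=np.array([np.cos(yaw),np.sin(yaw),0]);k=np.array([0,0,1.])
    z=np.sin(lean)*u-np.cos(lean)*k; x=-np.cos(lean)*u-np.sin(lean)*k
    return np.c_[x,np.cross(z,x),z]
def plan(pos,M,start=None):
    """turn first, then shift; units of interface. pos = grasp point target"""
    if start is None:
        s=telemetry.state(); p,Q=np.array(s["ee_pos"]),np.array(s["tool_rot"])
    else: p,Q=start
    pt=np.array(pos)-M[:,2]*.155
    rv=R.from_matrix(Q.T@M).as_rotvec()/.12
    sh=M.T@(pt-p)/.04
    print("turn",np.round(rv,3),"rows>=",round(np.linalg.norm(rv)*.12/.1249,2)," shift",np.round(sh,3),"rows>=",round(np.linalg.norm(sh)*40/41.7,2), "TCP",np.round(pt,3))
    return pt,M
def now():
    s=telemetry.state(); p,Q=np.array(s["ee_pos"]),np.array(s["tool_rot"]); print("t",s["time"],"grasp",np.round(p+Q[:,2]*.155,4),"yaw(u)",round(np.arctan2(-Q[1,0],-Q[0,0]),4),"z",np.round(Q[:,2],3),"F",np.round(s["force"],1),"gap",round(s["finger_gap"],4))
E
python3 - <<'E'
from plan import *
a=plan([.40,-.05,.22],rot(-.034))
E
```

```text
turn [-9.000e-03 -2.000e-03 -2.724e+00] rows>= 2.62  shift [ -5.623 -13.93    0.729] rows>= 14.43 TCP [ 0.4   -0.05   0.375]
```

>>> move_arm(
  series=[
    [[0, 0, -0.9], [0, 0, 0], 0],
    [[0, 0, -0.9], [0, 0, 0], 0],
    [[0, 0, -0.92], [0, 0, 0], 0],
    [[0, 0, 0], [-0.35, -0.87, 0.05], 0],
    [[0, 0, 0], [-0.35, -0.87, 0.05], 0],
    [[0, 0, 0], [-0.35, -0.87, 0.05], 0],
    [[0, 0, 0], [-0.35, -0.87, 0.05], 0],
    [[0, 0, 0], [-0.35, -0.87, 0.05], 0],
    [[0, 0, 0], [-0.35, -0.87, 0.05], 0],
    [[0, 0, 0], [-0.35, -0.87, 0.05], 0],
    [[0, 0, 0], [-0.35, -0.87, 0.05], 0],
    [[0, 0, 0], [-0.35, -0.87, 0.05], 0],
    [[0, 0, 0], [-0.35, -0.87, 0.05], 0],
    [[0, 0, 0], [-0.35, -0.87, 0.05], 0],
    [[0, 0, 0], [-0.35, -0.87, 0.05], 0],
    [[0, 0, 0], [-0.35, -0.87, 0.05], 0],
    [[0, 0, 0], [-0.35, -0.87, 0.05], 0],
    [[0, 0, 0], [-0.35, -0.87, 0], 0],
    [[0, 0, 0], [-0.35, -0.87, 0], 0],
  ],
)

```text
time: 1.83
ee_pos: [0.3988, -0.0515, 0.3767]
tool_rot: [[-0.999, 0.035, 0.001], [0.035, 0.999, 0.0], [-0.001, 0.0, -1.0]]
force: [1.3, 1.2, 0.3]
finger_gap: 0.0854
```

Run:
```python
from plan import *
now()
im,K,V=cam("wrist"); np.savez("w1.npz",K=K,V=V); cv2.imwrite("pics/w1raw.png",im); crop(im,0,0,512,384,"w1.png")
now()
```

```text
t 1.8333 grasp [ 0.3989 -0.0515  0.2217] yaw(u) -0.035 z [ 0.001  0.    -1.   ] F [1.3 1.2 0.3] gap 0.0854
t 1.8833 grasp [ 0.4008 -0.0575  0.2214] yaw(u) -0.0414 z [ 0.001 -0.006 -1.   ] F [ 2.  -4.8 -0.4] gap 0.0853
```

View pics/w1.png

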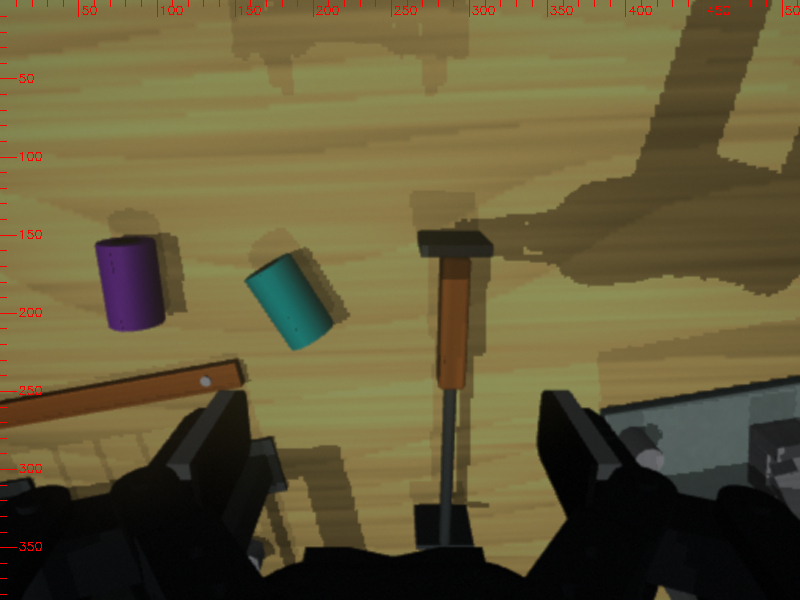

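The wrist view shows the hooked rod upright in the frame: plate at about (291,150) px, handle end at (289,248), blade at about (283,335). The arm was still settling, so I'll take another picture and overlay the fitted model on it.

```bash
cat > ov.py <<'E'
from plan import *
from fit import pose
def line(im,K,V,P,Q,s,off,col):
    a,b=proj(K,V,np.array([P,Q])); a=(a-off+.5)*s;b=(b-off+.5)*s
    cv2.line(im,tuple(int(t) for t in a),tuple(int(t) for t in b),col,1,cv2.LINE_AA)
def box(lo,hi):
    import itertools
    c=list(itertools.product(*zip(lo,hi)))
    return [(a,b) for i,a in enumerate(c) for b in c[i+1:] if sum(x!=y for x,y in zip(a,b))==1]
BOX=dict(guard=[([-.012,-.115,.11],[.163,.115,.135]),([-.096,-.115,0],[-.076,.115,.009])],
 hook=[([-.045,-.009,.029],[.045,.009,.051]),([-.053,-.022,0],[-.045,.022,.05]),([.178,-.022,0],[.182,.022,.044])],
 jig=[([-.055,-.125,0],[.055,.125,.012]),([.002,-.123,.17],[.034,.123,.195]),([-.021,-.017,.012],[.021,.017,.061])])
def overlay(im,K,V,poses,reg,name):
    x0,y0,x1,y1=reg; s=min(800/(x1-x0),600/(y1-y0))
    c=cv2.resize(im[y0:y1,x0:x1],None,fx=s,fy=s,interpolation=cv2.INTER_CUBIC)
    for k,p in poses.items():
        for lo,hi in BOX[k]:
            for a,b in box(lo,hi):
                A=pose(p,[a,b]); line(c,K,V,A[0],A[1],s,np.array([x0,y0]),(0,255,0))
    cv2.imwrite("pics/"+name,c)
E
python3 - <<'E'
from ov import *
now()
im,K,V=cam("wrist"); np.savez("w2.npz",K=K,V=V); cv2.imwrite("pics/w2raw.png",im)
P=dict(guard=[.5838,-.2736,.1595],hook=[.4329,-.0149,-.0342],jig=[.5582,.2342,.1542])
overlay(im,K,V,P,(0,0,512,384),"w2.png")
im,K,V=cam("top");overlay(im,K,V,P,(120,120,400,330),"t3.png"); cv2.imwrite("pics/t3raw.png",im)
im,K,V=cam("side");overlay(im,K,V,P,(170,90,370,310),"s3.png"); cv2.imwrite("pics/s3raw.png",im)
E
```

```text
t 1.9833 grasp [ 0.3991 -0.0517  0.2213] yaw(u) -0.0397 z [-0.001  0.    -1.   ] F [0.  0.5 0.1] gap 0.0857
```

View pics/w2.png

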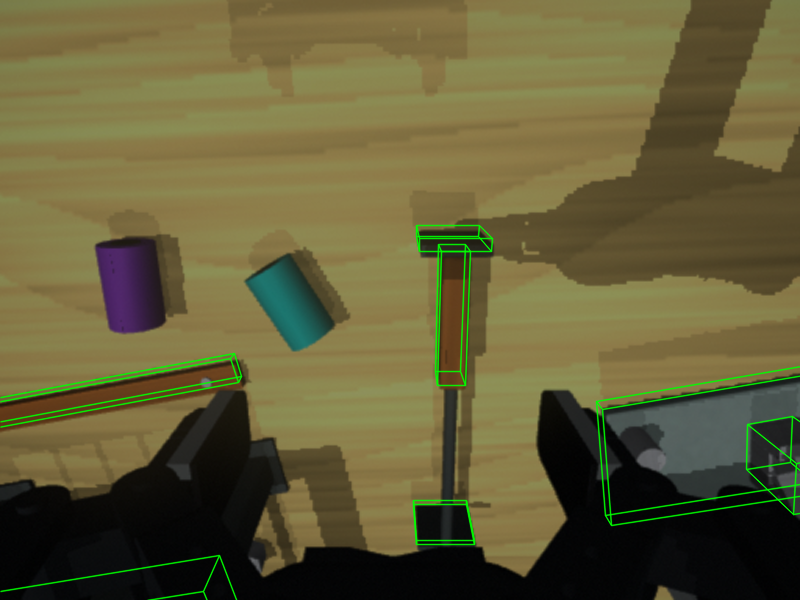

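View pics/t3.png

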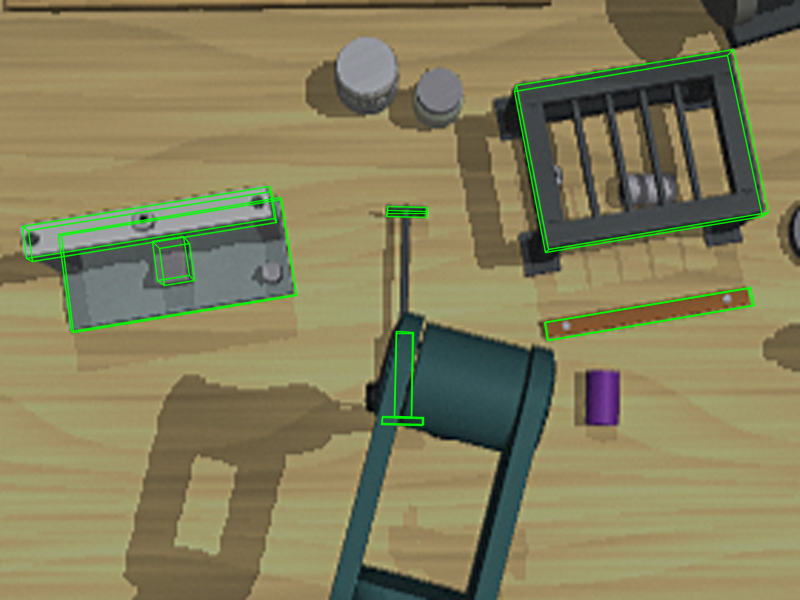

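View pics/s3.png

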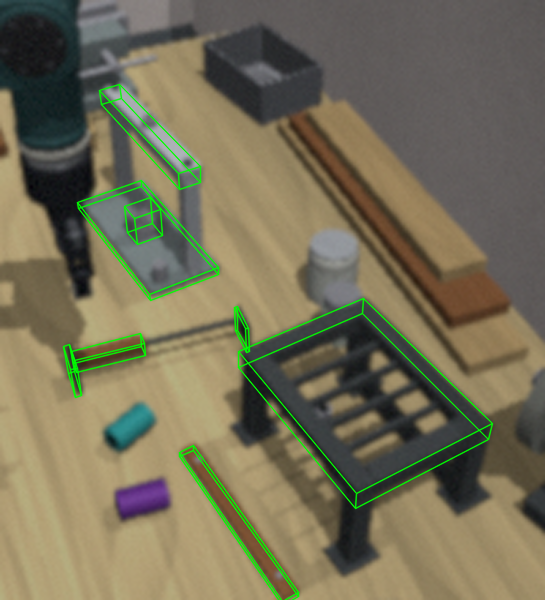

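The overlay agrees with all three views to about 3 mm: hook, strip, guard and jig all line up. Next I'll grasp the hook.

Run:
```python
from plan import *
plan([.435,-.015,.041],rot(-.034))
```

```text
turn [ 0.006 -0.003  0.004] rows>= 0.01  shift [-0.88   0.878  4.515] rows>= 4.49 TCP [ 0.435 -0.015  0.196]
```

>>> move_arm(
  series=[
    [[0, 0, 0], [-0.44, 0.44, 0.2], 0],
    [[0, 0, 0], [-0.44, 0.44, 0.3], 0],
    [[0, 0, 0], [0, 0, 0.8], 0],
    [[0, 0, 0], [0, 0, 0.8], 0],
    [[0, 0, 0], [0, 0, 0.8], 0],
    [[0, 0, 0], [0, 0, 0.8], 0],
    [[0, 0, 0], [0, 0, 0.6], 0],
    [[0, 0, 0], [0, 0, 0.22], 0],
    [[0, 0, 0], [0, 0, 0], 0],
    [[0, 0, 0], [0, 0, 0], 0],
  ],
)

```text
time: 2.97
ee_pos: [0.4355, -0.0148, 0.1968]
tool_rot: [[-0.999, 0.033, 0.001], [0.033, 0.999, 0.0], [-0.001, 0.0, -1.0]]
force: [0.3, -0.4, 0.7]
finger_gap: 0.0849
```

Run:
```python
from ov import *
now()
P=dict(guard=[.5838,-.2736,.1595],hook=[.4329,-.0149,-.0342],jig=[.5582,.2342,.1542])
im,K,V=cam("wrist"); overlay(im,K,V,P,(0,0,512,384),"w4.png")
```

```text
t 3.0667 grasp [ 0.437  -0.0154  0.0432] yaw(u) -0.0334 z [ 0.004 -0.001 -1.   ] F [ 0.9 -0.2  0.6] gap 0.0852
```

View pics/w4.png

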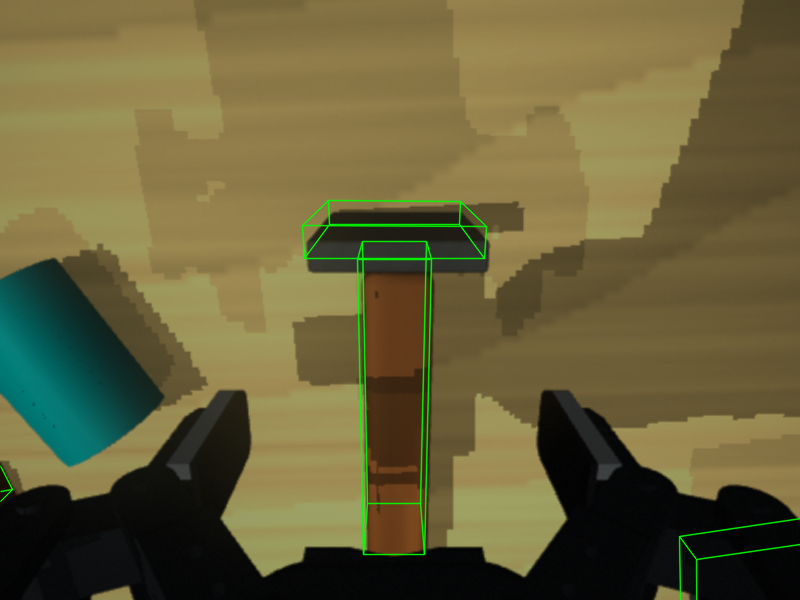

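The handle is centred between the fingers. The plate rear edge sits 12 px (of 800) lower than the model, so the rod is about 3 mm further ahead. Closing and lifting.

>>> move_arm(
  series=[
    [[0, 0, 0], [0, 0, 0], 1],
    [[0, 0, 0], [0, 0, 0], 1],
    [[0, 0, 0], [0, 0, 0], 1],
    [[0, 0, 0], [0, 0, 0], 1],
    [[0, 0, 0], [0, 0, 0], 1],
    [[0, 0, 0], [0, 0, 0], 1],
    [[0, 0, 0], [0, 0, 0], 1],
    [[0, 0, 0], [0, 0, 0], 1],
    [[0, 0, 0], [0, 0, 0], 1],
    [[0, 0, 0], [0, 0, -0.4], 1],
    [[0, 0, 0], [0, 0, -0.8], 1],
    [[0, 0, 0], [0, 0, -0.1], 1],
    [[0, 0, 0], [0, 0, 0], 1],
    [[0, 0, 0], [0, 0, 0], 1],
  ],
)

```text
time: 4.28
ee_pos: [0.435, -0.0156, 0.2471]
tool_rot: [[-0.999, 0.034, -0.001], [0.034, 0.999, 0.0], [0.001, 0.0, -1.0]]
force: [-0.2, -0.1, -2.4]
finger_gap: 0.0169
```

Run:
```python
from ov import *
now()
im,K,V=cam("wrist"); crop(im,0,0,512,384,"w5.png")
im,K,V=cam("side"); crop(im,190,150,310,240,"s5.png")
now()
```

```text
t 4.3833 grasp [ 0.4339 -0.0154  0.091 ] yaw(u) -0.0344 z [-0.004  0.001 -1.   ] F [ 0.5  0.7 -2.1] gap 0.017
t 4.4833 grasp [ 0.4341 -0.0154  0.0911] yaw(u) -0.0345 z [-0.003  0.001 -1.   ] F [-0.3  0.6 -1.6] gap 0.0171
```

View pics/w5.png

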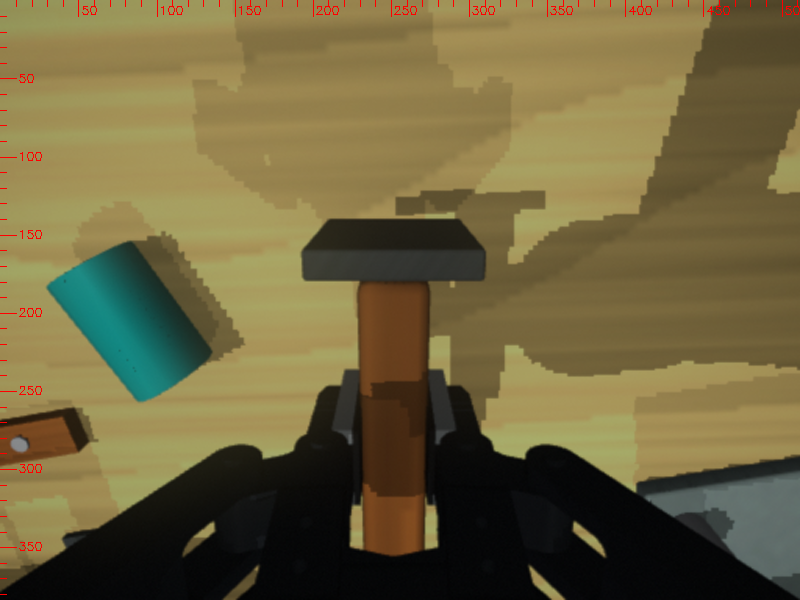

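View pics/s5.png

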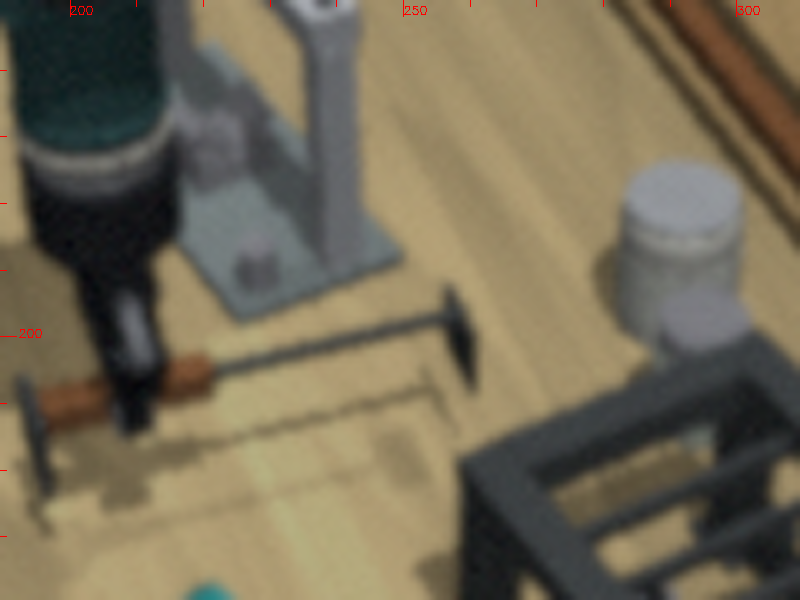

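Run:
```python
from h import *
im=cv2.imread("pics/t3raw.png"); crop(im,325,170,373,206,"t4.png")
```

```text
(no output)
```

View pics/t4.png

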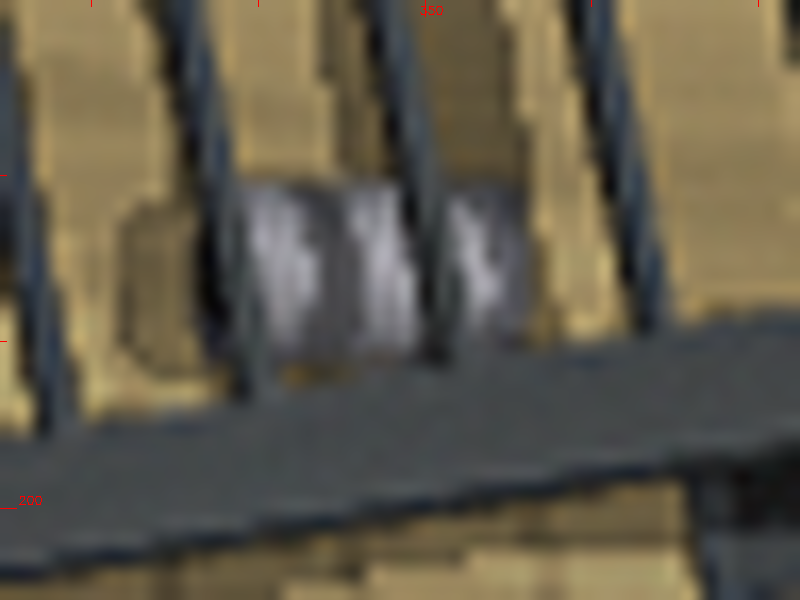

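The roller, in the top view, spans about (337–357, 186) px, with its axis within a few degrees of world y. I'll compute the path to the insertion point.

```bash
cat > g.py <<'E'
from ov import *
G=np.array([.5838,-.2736,.1595]); HK=[.435,-.015,-.034]; J=np.array([.5582,.2342,.1542])
def gw(x,y,z): return pose(G,[[x,y,z]])[0]
def inv(p,w): 
    c,s=np.cos(p[2]),np.sin(p[2]);d=np.array(w[:2])-p[:2]; return np.round([c*d[0]+s*d[1],-s*d[0]+c*d[1]],4)
E
python3 - <<'E'
from g import *
from fit import KT,VT
w=onz(KT,VT,(346.5,185.8),.018)[0]; print(w,inv(G,w))
a=plan([.31,-.015,.091],rot(-.034))
a=plan(gw(-.30,-.024,.091),rot(G[2]),a)
a=plan(gw(-.085,-.024,.091),rot(G[2]),a)
E
```

```text
[ 0.63634794 -0.28978631  0.018     ] [ 0.0493 -0.0243]
turn [ 0.004 -0.02  -0.004] rows>= 0.02  shift [ 3.121 -0.092  0.017] rows>= 2.99 TCP [ 0.31  -0.015  0.246]
turn [ 0.     0.    -1.612] rows>= 1.55  shift [ 1.769 -8.07   0.   ] rows>= 7.92 TCP [ 0.291 -0.345  0.246]
turn [0. 0. 0.] rows>= 0.0  shift [-5.375 -0.     0.   ] rows>= 5.16 TCP [ 0.504 -0.311  0.246]
```

>>> move_arm(
  series=[
    [[0, 0, 0], [0.4, 0, 0], 1],
    [[0, 0, 0], [0.8, 0, 0], 1],
    [[0, 0, 0], [0.8, 0, 0], 1],
    [[0, 0, 0], [0.8, 0, 0], 1],
    [[0, 0, 0], [0.32, 0, 0], 1],
    [[0, 0, -0.5], [0, 0, 0], 1],
    [[0, 0, -0.6], [0, 0, 0], 1],
    [[0, 0, -0.5], [0, 0, 0], 1],
    [[0, 0, 0], [0.1, -0.4, 0], 1],
    [[0, 0, 0], [0.19, -0.8, 0], 1],
    [[0, 0, 0], [0.19, -0.8, 0], 1],
    [[0, 0, 0], [0.19, -0.8, 0], 1],
    [[0, 0, 0], [0.19, -0.8, 0], 1],
    [[0, 0, 0], [0.19, -0.8, 0], 1],
    [[0, 0, 0], [0.19, -0.8, 0], 1],
    [[0, 0, 0], [0.19, -0.8, 0], 1],
    [[0, 0, 0], [0.19, -0.8, 0], 1],
    [[0, 0, 0], [0.19, -0.8, 0], 1],
    [[0, 0, 0], [0.15, -0.55, 0], 1],
    [[0, 0, 0], [0, 0, 0], 1],
  ],
)

```text
time: 6.25
ee_pos: [0.3188, -0.3182, 0.2477]
tool_rot: [[-0.993, -0.109, -0.033], [-0.108, 0.994, -0.03], [0.036, -0.026, -0.999]]
force: [-0.1, -1.1, -1.8]
finger_gap: 0.0168
```

Run:
```python
from g import *
s=telemetry.state();now()
im,K,V=cam("side"); 
p=np.array(s["ee_pos"])+np.array(s["tool_rot"])[:,2]*.155
yaw=np.arctan2(-s["tool_rot"][1][0],-s["tool_rot"][0][0])
c=im.copy()
cv2.imwrite("pics/s6raw.png",im); crop(im,150,180,350,330,"s6.png")
im,K,V=cam("top"); crop(im,230,150,400,277,"t6.png")
now(); plan(gw(-.085,-.024,.091),rot(G[2]))
```

```text
t 6.35 grasp [ 0.3129 -0.3196  0.0923] yaw(u) 0.1102 z [-0.034 -0.026 -0.999] F [-0.5  0.  -1.8] gap 0.0172
t 6.45 grasp [ 0.3127 -0.3188  0.0924] yaw(u) 0.1112 z [-0.034 -0.026 -0.999] F [-0.7  1.1 -2.3] gap 0.017
turn [-0.179 -0.31  -0.399] rows>= 0.52  shift [-4.599 -0.641  0.032] rows>= 4.45 TCP [ 0.504 -0.311  0.246]
```

View pics/s6.png

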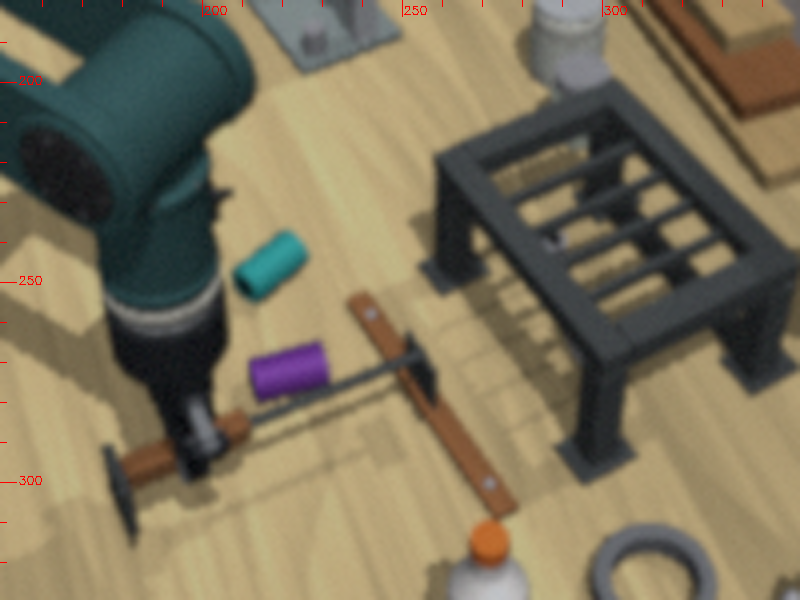

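View pics/t6.png

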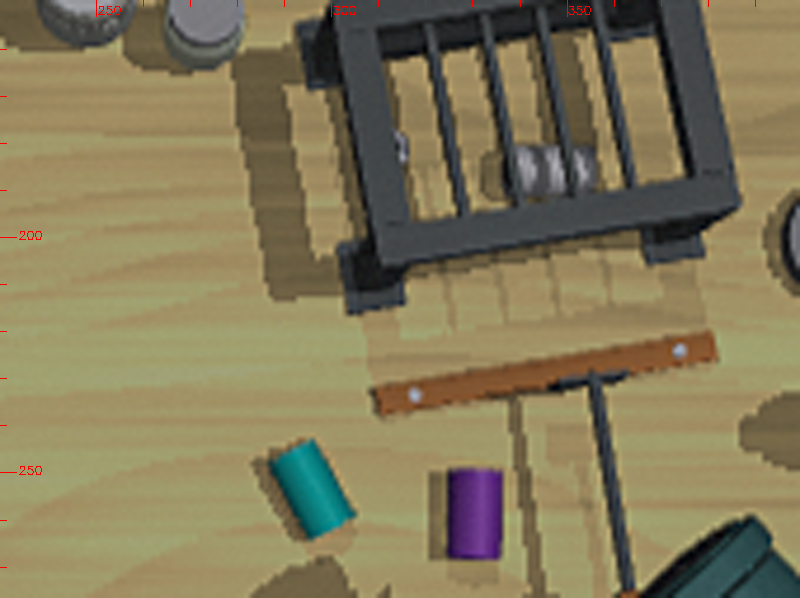

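The move ended slightly short and tilted (about 2.5°), so I'll check the joints before going on.

Run:
```python
from g import *
print(np.round(telemetry.state()["joint_pos"],3)); now()
a=plan(gw(-.25,-.024,.091),rot(G[2]))
```

```text
[-0.892 -0.053  1.832 -0.044  1.362 -2.566]
t 6.55 grasp [ 0.3129 -0.3188  0.0928] yaw(u) 0.1116 z [-0.033 -0.027 -0.999] F [-0.2 -0.  -2.6] gap 0.0169
turn [-0.188 -0.306 -0.396] rows>= 0.51  shift [-0.473 -0.644  0.041] rows>= 0.77 TCP [ 0.341 -0.337  0.246]
```

Joint 6 was at its range limit (-2.57), which caused the tilt. Nearer the guard there is room, so I'll move forward a little and then straighten up.

>>> move_arm(
  series=[
    [[0, 0, 0], [-0.5, -0.5, 0], 1],
    [[-0.1, -0.15, -0.2], [0, 0, 0], 1],
    [[-0.09, -0.15, -0.2], [0, 0, 0], 1],
    [[0, 0, 0], [0, 0, 0], 1],
    [[0, 0, 0], [0, 0, 0], 1],
  ],
)

```text
time: 6.97
ee_pos: [0.352, -0.3221, 0.2474]
tool_rot: [[-0.99, -0.143, -0.012], [-0.143, 0.99, -0.01], [0.013, -0.008, -1.0]]
force: [-0.3, 0.3, -1.9]
finger_gap: 0.0166
```

Run:
```python
from g import *
print(np.round(telemetry.state()["joint_pos"],3)); now()
a=plan(gw(-.25,-.024,.091),rot(G[2]))
a=plan(gw(-.085,-.024,.091),rot(G[2]))
```

```text
[-0.856  0.014  1.767 -0.016  1.36  -2.566]
t 7.0667 grasp [ 0.3499 -0.3242  0.0925] yaw(u) 0.1424 z [-0.012 -0.011 -1.   ] F [-0.5 -0.3 -2.3] gap 0.0166
turn [-0.073 -0.112 -0.142] rows>= 0.19  shift [ 0.327 -0.314  0.036] rows>= 0.44 TCP [ 0.341 -0.337  0.246]
turn [-0.073 -0.112 -0.142] rows>= 0.19  shift [-3.798 -0.314  0.036] rows>= 3.66 TCP [ 0.504 -0.311  0.246]
```

Run:
```python
from g import *
u=.12
for bx in (-.06,.093):
    b=gw(bx,-.024,.091); g=b-.18*np.array([np.cos(u),np.sin(u),0]); g[2]=.0915
    plan(g,rot(u))
```

```text
turn [-0.077 -0.108  0.183] rows>= 0.22  shift [ 0.067 -0.131  0.025] rows>= 0.14 TCP [ 0.35  -0.328  0.246]
turn [-0.077 -0.108  0.183] rows>= 0.22  shift [-3.755  0.02   0.025] rows>= 3.6 TCP [ 0.501 -0.304  0.246]
```

>>> move_arm(
  series=[
    [[-0.08, -0.11, 0.18], [0, -0.13, 0], 1],
    [[0, 0, 0], [0, 0, 0], 1],
    [[0, 0, 0], [-0.3, 0.01, 0], 1],
    [[0, 0, 0], [-0.5, 0.02, 0], 1],
    [[0, 0, 0], [-0.5, 0.02, 0], 1],
    [[0, 0, 0], [-0.5, 0.02, 0], 1],
    [[0, 0, 0], [-0.5, 0.02, 0], 1],
    [[0, 0, 0], [-0.5, 0.02, 0], 1],
    [[0, 0, 0], [-0.5, 0.02, 0], 1],
    [[0, 0, 0], [-0.35, 0.02, 0], 1],
    [[0, 0, 0], [-0.1, 0, 0], 1],
    [[0, 0, 0], [0, 0, 0], 1],
    [[0, 0, 0], [0, 0, 0], 1],
  ],
)

```text
time: 8.25
ee_pos: [0.5009, -0.3042, 0.2471]
tool_rot: [[-0.993, -0.12, -0.001], [-0.12, 0.993, 0.001], [0.001, 0.001, -1.0]]
force: [-0.1, 0.1, -2.2]
finger_gap: 0.0171
```

Run:
```python
from g import *
print(np.round(telemetry.state()["joint_pos"],3)); 
s=telemetry.state();Q=np.array(s["tool_rot"]);b=np.array(s["ee_pos"])+Q[:,2]*.155-Q[:,0]*.18; print("blade guard",inv(G,b),b)
im,K,V=cam("side"); crop(im,230,190,350,280,"s7.png")
im,K,V=cam("top"); crop(im,290,130,390,205,"t7.png"); now()
```

```text
[-0.644  0.247  1.506  0.     1.39  -2.334]
blade guard [ 0.0924 -0.0242] [ 0.67890856 -0.28280587  0.09216386]
t 8.45 grasp [ 0.5002 -0.3044  0.0925] yaw(u) 0.1193 z [-0.     0.001 -1.   ] F [-0.1  0.  -2.9] gap 0.017
```

View pics/s7.png

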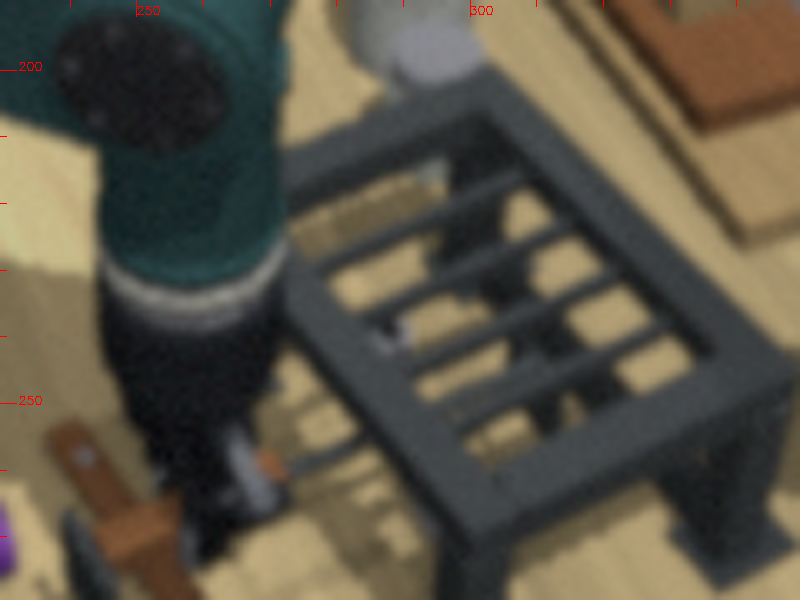

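View pics/t7.png

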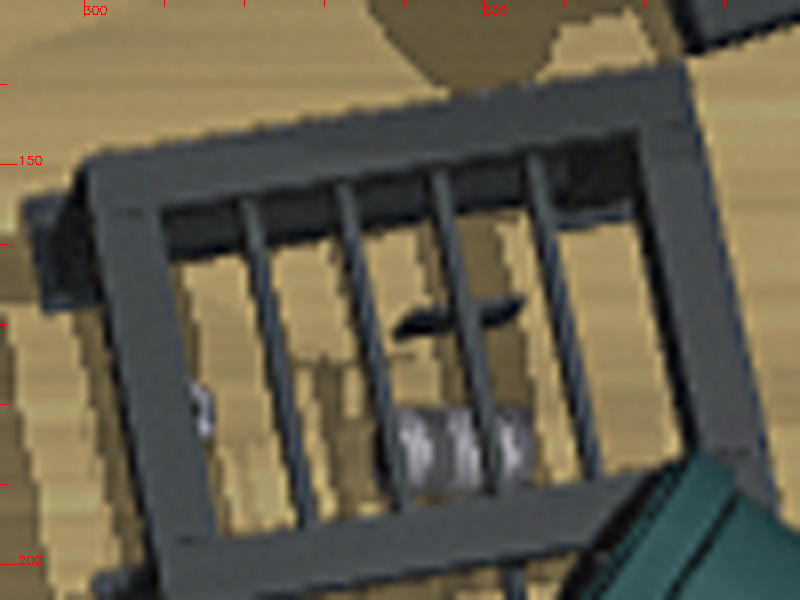

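The blade sits behind the roller (blade at about (347,170) px, roller at (346,186) px), so I'll lower it there and then drag slowly.

>>> move_arm(
  series=[
    [[0, 0, 0], [0, 0, 0.35], 1],
    [[0, 0, 0], [0, 0, 0.4], 1],
    [[0, 0, 0], [0, 0, 0.3], 1],
    [[0, 0, 0], [0, 0, 0.08], 1],
    [[0, 0, 0], [0, 0, 0], 1],
    [[0, 0, 0], [0, 0, 0], 1],
  ],
)

```text
time: 8.95
ee_pos: [0.5009, -0.3044, 0.2025]
tool_rot: [[-0.993, -0.12, 0.0], [-0.12, 0.993, 0.001], [-0.0, 0.001, -1.0]]
force: [0.7, -1.2, -1.7]
finger_gap: 0.0171
```

Run:
```python
from g import *
now()
im,K,V=cam("top"); crop(im,290,130,390,205,"t8.png"); now()
u=.12
b=gw(-.041,-.026,.091); g=b-.18*np.array([np.cos(u),np.sin(u),0]); g[2]=.0455
plan(g,rot(u))
```

```text
t 9.05 grasp [ 0.5016 -0.3046  0.0484] yaw(u) 0.1202 z [ 0.002 -0.    -1.   ] F [-0.1 -0.2 -1.2] gap 0.0172
t 9.1 grasp [ 0.5017 -0.3046  0.0485] yaw(u) 0.1202 z [ 0.002 -0.001 -1.   ] F [ 0.4 -0.  -1.3] gap 0.0171
turn [-0.006  0.016  0.002] rows>= 0.02  shift [ 3.359 -0.169  0.075] rows>= 3.23 TCP [ 0.369 -0.327  0.2  ]
```

View pics/t8.png

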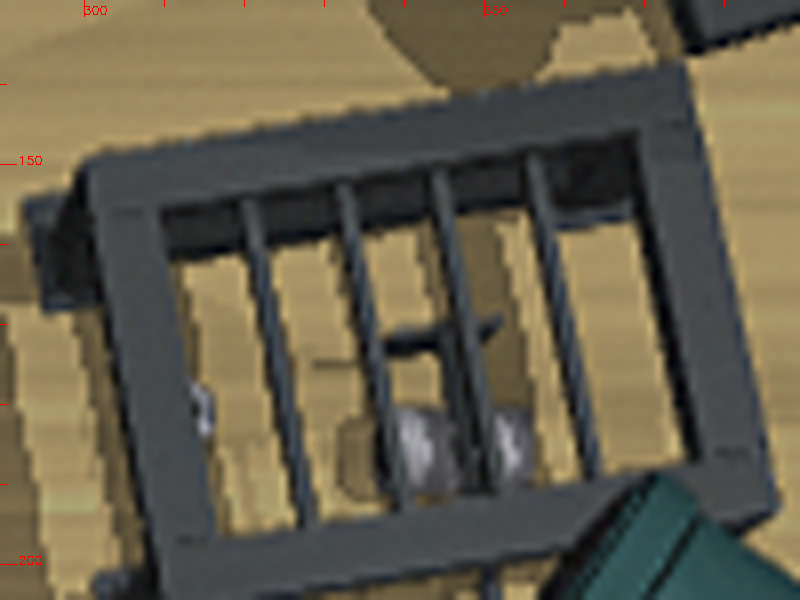

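The blade is down behind the roller and nearly centred on it. Dragging out slowly.

>>> move_arm(
  series=[
    [[0, 0, 0], [0.1, 0, 0], 1],
    [[0, 0, 0], [0.16, -0.01, 0], 1],
    [[0, 0, 0], [0.16, -0.01, 0], 1],
    [[0, 0, 0], [0.16, -0.01, 0], 1],
    [[0, 0, 0], [0.16, -0.01, 0], 1],
    [[0, 0, 0], [0.16, -0.01, 0], 1],
    [[0, 0, 0], [0.16, -0.01, 0], 1],
    [[0, 0, 0], [0.16, -0.01, 0], 1],
    [[0, 0, 0], [0.16, -0.01, 0], 1],
    [[0, 0, 0], [0.16, -0.01, 0], 1],
    [[0, 0, 0], [0.16, -0.01, 0], 1],
    [[0, 0, 0], [0.16, -0.01, 0], 1],
    [[0, 0, 0], [0.16, -0.01, 0], 1],
    [[0, 0, 0], [0.16, -0.01, 0], 1],
    [[0, 0, 0], [0.16, -0.01, 0], 1],
    [[0, 0, 0], [0.16, -0.01, 0], 1],
    [[0, 0, 0], [0.16, -0.01, 0], 1],
    [[0, 0, 0], [0.1, -0.01, 0], 1],
    [[0, 0, 0], [0.1, 0, 0], 1],
    [[0, 0, 0], [0, 0, 0], 1],
  ],
)

```text
time: 10.77
ee_pos: [0.3875, -0.3248, 0.2021]
tool_rot: [[-0.993, -0.119, -0.0], [-0.119, 0.993, 0.001], [0.0, 0.001, -1.0]]
force: [-0.3, 0.0, -2.1]
finger_gap: 0.017
```

Run:
```python
from g import *
now()
s=telemetry.state();Q=np.array(s["tool_rot"]);b=np.array(s["ee_pos"])+Q[:,2]*.155-Q[:,0]*.18; print("blade guard",inv(G,b),b)
im,K,V=cam("top"); crop(im,290,170,400,252,"t9.png")
im,K,V=cam("side"); crop(im,220,230,320,305,"s9.png")
```

```text
t 10.8667 grasp [ 0.3882 -0.3246  0.0472] yaw(u) 0.12 z [ 0.     0.001 -1.   ] F [ 0.1 -0.2 -2.3] gap 0.0169
blade guard [-0.0213 -0.0264] [ 0.56692351 -0.30308564  0.04733096]
```

View pics/t9.png

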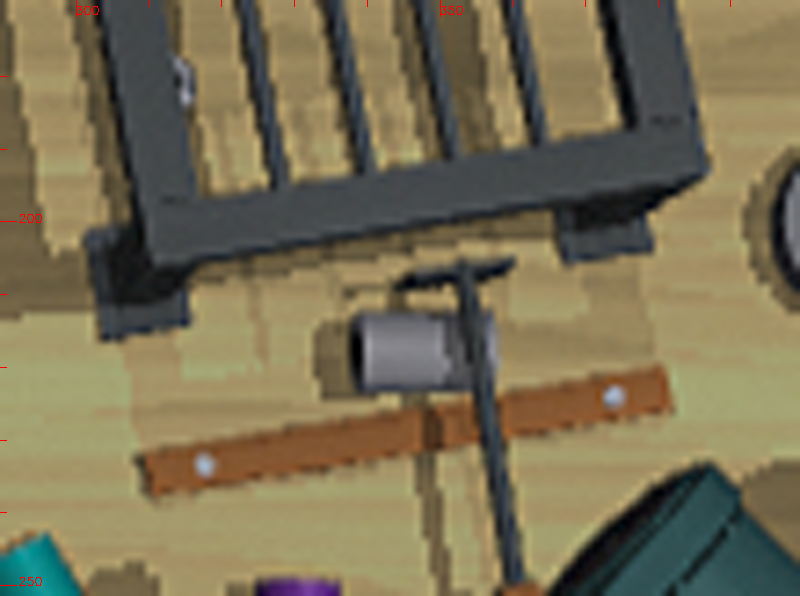

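View pics/s9.png

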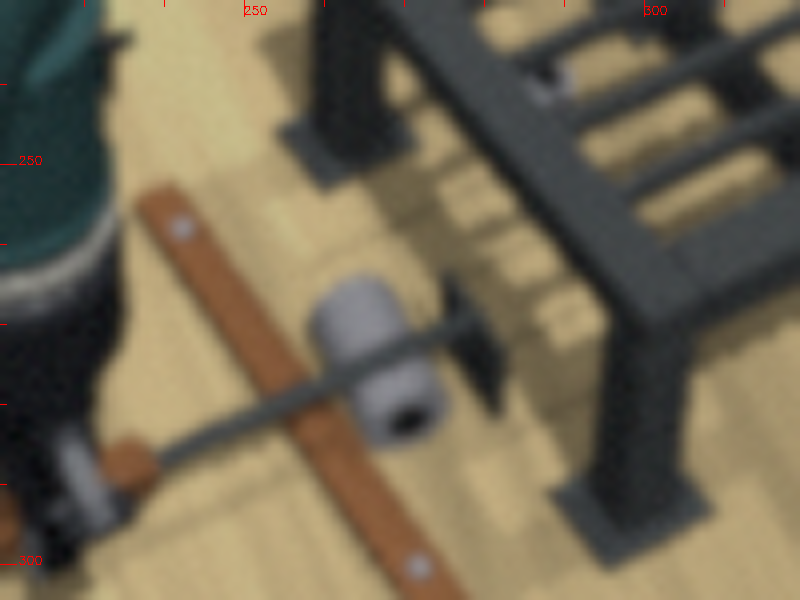

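Run:
```python
from g import *
from fit import KT,VT
w=onz(KT,VT,(347.8,217.6),.018)[0]; print(w,inv(G,w)); 
im,K,V=cam("top"); crop(im,330,200,370,230,"t10.png"); now()
```

```text
[ 0.53482599 -0.28970304  0.018     ] [-0.0509 -0.0081]
t 11.1167 grasp [ 0.3885 -0.3245  0.0472] yaw(u) 0.1207 z [ 0.     0.001 -1.   ] F [ 0.3  0.2 -1.8] gap 0.0171
```

View pics/t10.png

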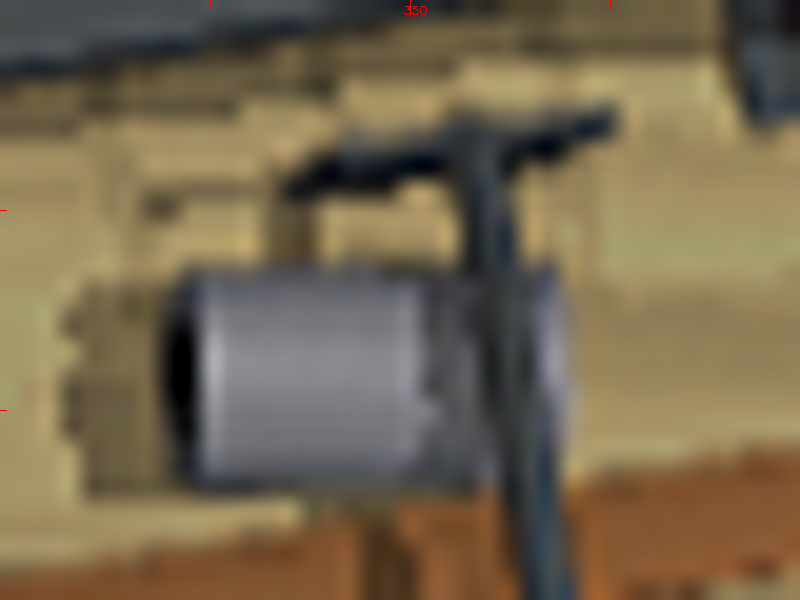

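The roller is out at guard x ≈ -0.051 with its right end touching the strip, and it's still skewed by about 9°. A slow pull of 16 mm will press it flat against the strip.

>>> move_arm(
  series=[
    [[0, 0, 0], [0.08, 0.03, 0], 1],
    [[0, 0, 0], [0.08, 0.03, 0], 1],
    [[0, 0, 0], [0.08, 0.03, 0], 1],
    [[0, 0, 0], [0.08, 0.03, 0], 1],
    [[0, 0, 0], [0.06, 0, 0], 1],
    [[0, 0, 0], [0, 0, 0], 1],
    [[0, 0, 0], [0, 0, 0], 1],
  ],
)

```text
time: 11.7
ee_pos: [0.3724, -0.3217, 0.2023]
tool_rot: [[-0.993, -0.12, 0.0], [-0.12, 0.993, 0.001], [-0.001, 0.001, -1.0]]
force: [0.5, 0.6, -1.9]
finger_gap: 0.0172
```

Run:
```python
from g import *
now();print(np.round(telemetry.state()["joint_pos"],3))
s=telemetry.state();Q=np.array(s["tool_rot"]);b=np.array(s["ee_pos"])+Q[:,2]*.155-Q[:,0]*.18; print("blade guard",inv(G,b),b)
im,K,V=cam("top"); crop(im,325,200,373,236,"t11.png")
```

```text
t 11.8 grasp [ 0.3726 -0.3217  0.0472] yaw(u) 0.1203 z [ 0.     0.001 -1.   ] F [ 0.2  0.5 -2.4] gap 0.017
[-8.280e-01  9.500e-02  1.781e+00  1.000e-03  1.267e+00 -2.519e+00]
blade guard [-0.0363 -0.021 ] [ 0.55125502 -0.30009907  0.04728147]
```

View pics/t11.png

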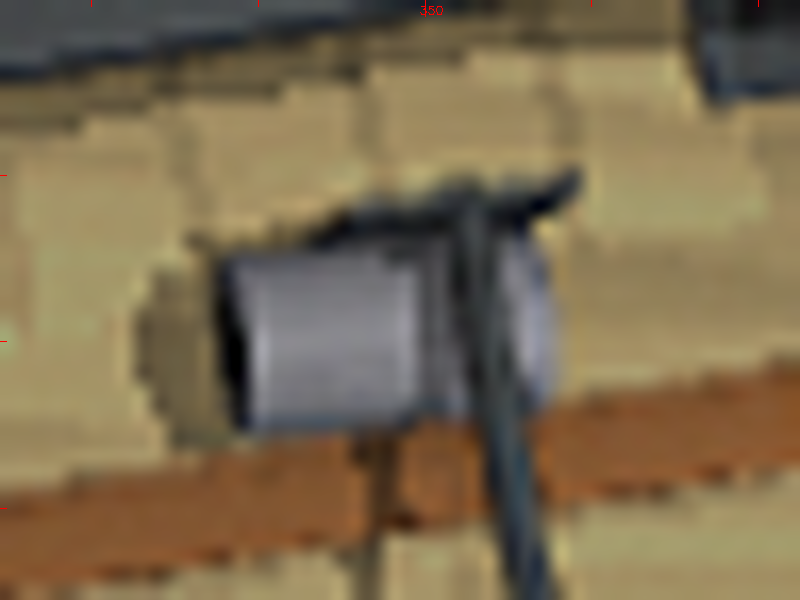

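>>> move_arm(
  series=[
    [[0, 0, 0], [0.06, 0, 0], 1],
    [[0, 0, 0], [0.05, 0, 0], 1],
    [[0, 0, 0], [0, 0, 0], 1],
    [[0, 0, 0], [0, 0, 0], 1],
    [[0, 0, 0], [0, 0, 0], 1],
    [[0, 0, 0], [-0.1, 0, 0], 1],
    [[0, 0, 0], [-0.1, 0, 0], 1],
    [[0, 0, 0], [0, 0, 0], 1],
    [[0, 0, 0], [0, 0, 0], 1],
  ],
)

```text
time: 12.6
ee_pos: [0.376, -0.3214, 0.202]
tool_rot: [[-0.993, -0.12, -0.001], [-0.12, 0.993, 0.001], [0.001, 0.001, -1.0]]
force: [-1.0, 0.9, -2.0]
finger_gap: 0.0171
```

Run:
```python
from g import *
now()
im,K,V=cam("top"); crop(im,325,200,373,236,"t12.png")
```

```text
t 12.7 grasp [ 0.3758 -0.3213  0.047 ] yaw(u) 0.1202 z [-0.001  0.001 -1.   ] F [-0.1 -0.  -2.2] gap 0.0171
```

View pics/t12.png

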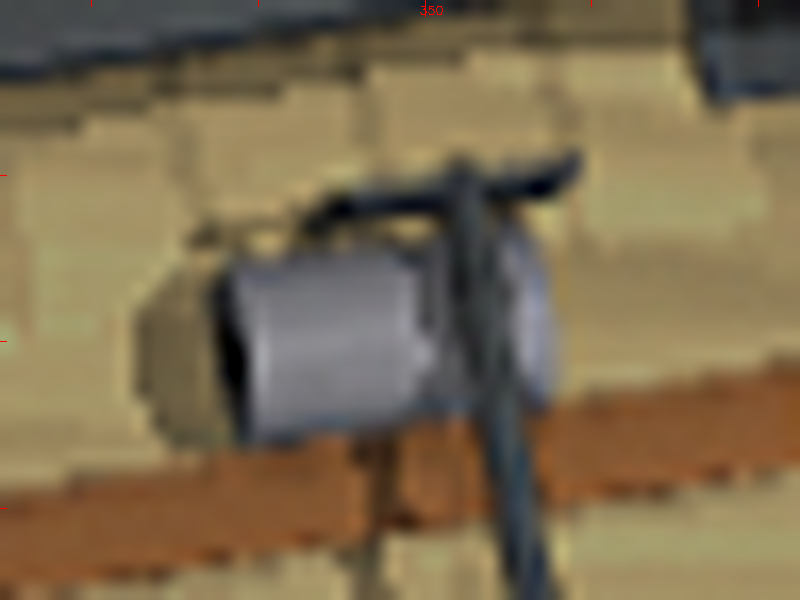

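The roller rests along the strip at about (348,220) px. I'll lift the rod and return it to its original spot.

Run:
```python
from g import *
s=telemetry.state();p,Q=np.array(s["ee_pos"]),np.array(s["tool_rot"])
a=plan([.3755,-.3213,.102],rot(.12))
a=plan([.335,-.3213,.102],rot(-.034),a)
a=plan([.335,-.015,.102],rot(-.034),a)
a=plan([.435,-.015,.102],rot(-.034),a)
```

```text
turn [ 0.008 -0.001  0.001] rows>= 0.01  shift [ 0.01   0.003 -1.373] rows>= 1.32 TCP [ 0.376 -0.321  0.257]
turn [0.    0.    1.283] rows>= 1.23  shift [ 1.012 -0.034  0.   ] rows>= 0.97 TCP [ 0.335 -0.321  0.257]
turn [0. 0. 0.] rows>= 0.0  shift [0.26  7.653 0.   ] rows>= 7.35 TCP [ 0.335 -0.015  0.257]
turn [0. 0. 0.] rows>= 0.0  shift [-2.499  0.085  0.   ] rows>= 2.4 TCP [ 0.435 -0.015  0.257]
```

>>> move_arm(
  series=[
    [[0, 0, 0], [0, 0, -0.2], 1],
    [[0, 0, 0], [0, 0, -0.6], 1],
    [[0, 0, 0], [0, 0, -0.57], 1],
    [[0, 0, 0], [0, 0, 0], 1],
    [[0, 0, 0.4], [0.1, 0, 0], 1],
    [[0, 0, 0.5], [0.3, 0, 0], 1],
    [[0, 0, 0.38], [0.5, 0, 0], 1],
    [[0, 0, 0], [0.1, 0.4, 0], 1],
    [[0, 0, 0], [0.04, 0.8, 0], 1],
    [[0, 0, 0], [0.04, 0.8, 0], 1],
    [[0, 0, 0], [0.04, 0.8, 0], 1],
    [[0, 0, 0], [0.04, 0.8, 0], 1],
    [[0, 0, 0], [0.03, 0.8, 0], 1],
    [[0, 0, 0], [0.03, 0.8, 0], 1],
    [[0, 0, 0], [0.02, 0.8, 0], 1],
    [[0, 0, 0], [0.02, 0.8, 0], 1],
    [[0, 0, 0], [0, 0.65, 0], 1],
    [[0, 0, 0], [0, 0.2, 0], 1],
    [[0, 0, 0], [0, 0, 0], 1],
    [[0, 0, 0], [0, 0, 0], 1],
  ],
)

```text
time: 14.52
ee_pos: [0.3359, -0.0168, 0.2571]
tool_rot: [[-0.999, 0.032, 0.0], [0.032, 0.999, -0.0], [-0.0, -0.0, -1.0]]
force: [-0.3, 0.3, -1.7]
finger_gap: 0.017
```

Run:
```python
from g import *
now()
a=plan([.435,-.0155,.102],rot(-.034))
a=plan([.435,-.0155,.0435],rot(-.034))
im,K,V=cam("top"); crop(im,240,160,400,280,"t13.png"); cv2.imwrite("pics/t13raw.png",im)
```

```text
t 14.6167 grasp [ 0.3361 -0.0175  0.1022] yaw(u) -0.0345 z [ 0.  0. -1.] F [ 0.6 -0.  -2.2] gap 0.0172
turn [ 0.     0.001 -0.004] rows>= 0.0  shift [-2.471  0.135  0.005] rows>= 2.37 TCP [ 0.435 -0.016  0.257]
turn [ 0.     0.001 -0.004] rows>= 0.0  shift [-2.471  0.135  1.467] rows>= 2.76 TCP [ 0.435 -0.016  0.198]
```

View pics/t13.png

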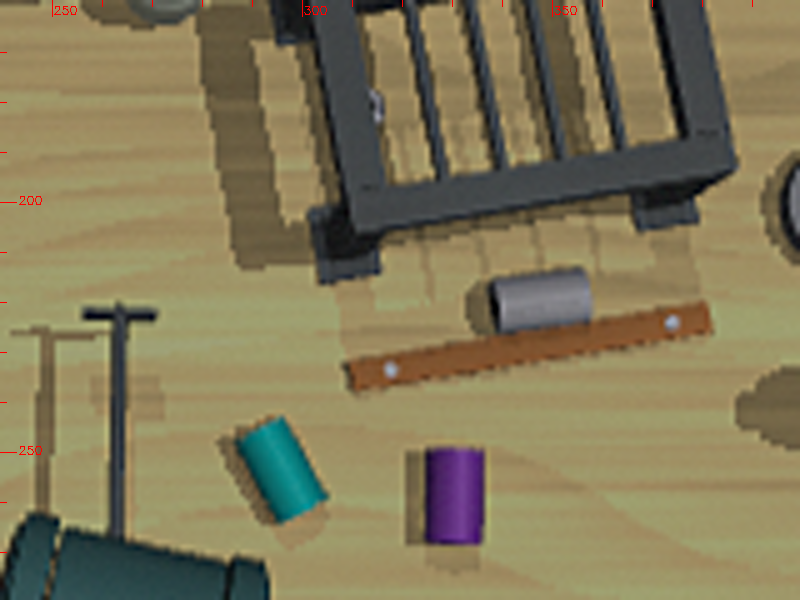

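>>> move_arm(
  series=[
    [[0, 0, 0], [-0.4, 0.03, 0], 1],
    [[0, 0, 0], [-0.8, 0.03, 0], 1],
    [[0, 0, 0], [-0.8, 0.03, 0], 1],
    [[0, 0, 0], [-0.47, 0.03, 0], 1],
    [[0, 0, 0], [0, 0, 0.3], 1],
    [[0, 0, 0], [0, 0, 0.5], 1],
    [[0, 0, 0], [0, 0, 0.4], 1],
    [[0, 0, 0], [0, 0, 0.2], 1],
    [[0, 0, 0], [0, 0, 0.05], 1],
    [[0, 0, 0], [0, 0, 0], 1],
    [[0, 0, 0], [0, 0, 0], 1],
  ],
)

```text
time: 15.58
ee_pos: [0.4353, -0.0156, 0.2001]
tool_rot: [[-0.999, 0.034, 0.002], [0.034, 0.999, 0.0], [-0.002, 0.001, -1.0]]
force: [-0.1, -0.7, -1.1]
finger_gap: 0.0172
```

Run:
```python
from g import *
now()
im,K,V=cam("side"); crop(im,180,150,300,240,"s14.png")
```

```text
t 15.6833 grasp [ 0.4359 -0.0154  0.0455] yaw(u) -0.0337 z [ 0.003  0.    -1.   ] F [ 0.3  0.1 -2.9] gap 0.0172
```

View pics/s14.png

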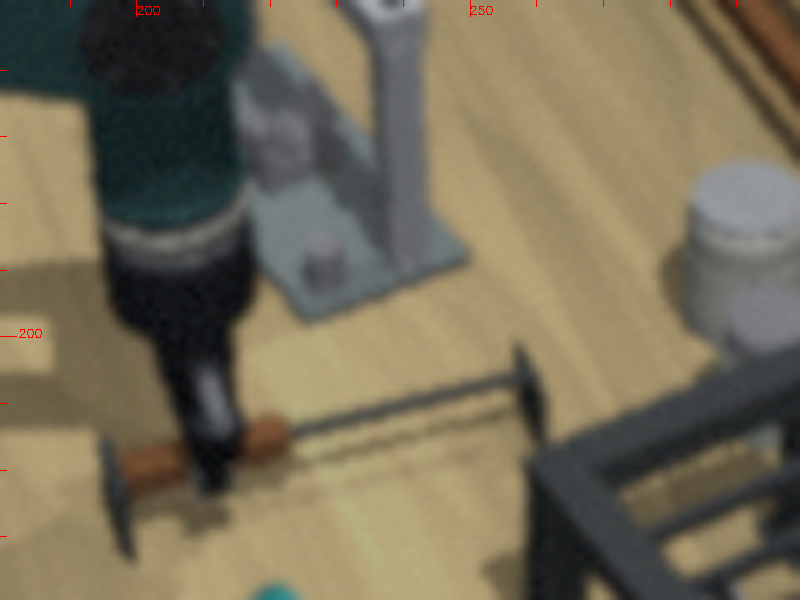

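The rod is about 3 mm above the bench. I'll lower it, release it and back off upwards.

>>> move_arm(
  series=[
    [[0, 0, 0], [0, 0, 0.05], 1],
    [[0, 0, 0], [0, 0, 0.03], 1],
    [[0, 0, 0], [0, 0, 0], 1],
    [[0, 0, 0], [0, 0, 0], 0.8],
    [[0, 0, 0], [0, 0, 0], 0.6],
    [[0, 0, 0], [0, 0, 0], 0.4],
    [[0, 0, 0], [0, 0, 0], 0],
    [[0, 0, 0], [0, 0, 0], 0],
    [[0, 0, 0], [0, 0, 0], 0],
    [[0, 0, 0], [0, 0, 0], 0],
    [[0, 0, 0], [0, 0, -0.3], 0],
    [[0, 0, 0], [0, 0, -0.8], 0],
    [[0, 0, 0], [0, 0, -0.8], 0],
    [[0, 0, 0], [0, 0, -0.8], 0],
    [[0, 0, 0], [0, 0, -0.5], 0],
    [[0, 0, 0], [0, 0, 0], 0],
  ],
)

```text
time: 17.07
ee_pos: [0.4362, -0.0154, 0.3299]
tool_rot: [[-0.999, 0.033, 0.011], [0.033, 0.999, -0.001], [-0.011, -0.001, -1.0]]
force: [0.1, -0.2, 0.5]
finger_gap: 0.0857
```

Run:
```python
from g import *
now()
im,K,V=cam("side"); crop(im,180,150,340,270,"s15.png")
im,K,V=cam("top"); crop(im,240,160,400,280,"t15.png"); cv2.imwrite("pics/t15raw.png",im)
c=[(u,v) for u,v in []]
```

```text
t 17.1667 grasp [ 0.4353 -0.0152  0.1698] yaw(u) -0.0332 z [ 0.002  0.    -1.   ] F [-0.5 -0.3 -0.9] gap 0.0855
```

View pics/s15.png

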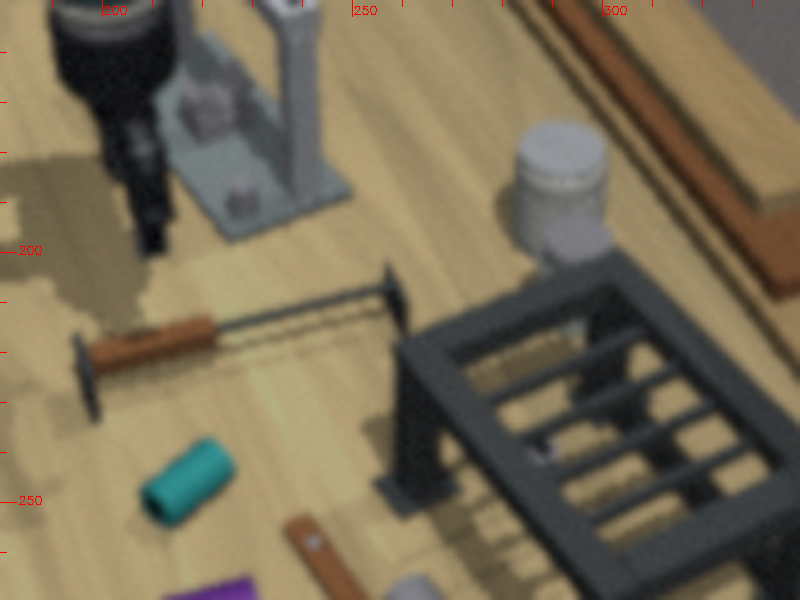

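View pics/t15.png

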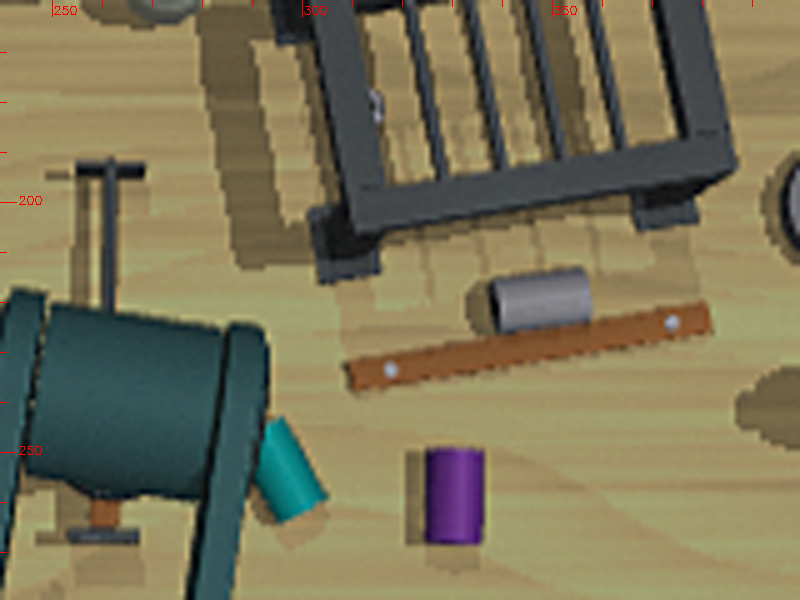

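The rod stands on the bench back in its place, and the roller is at about (347.7,219.3) px, lined up with the strip. Next is a leaned hover above the roller.

Run:
```python
from g import *
from fit import KT,VT
w=onz(KT,VT,(347.7,219.3),.018)[0]; print(w,inv(G,w)); now()
M=rot(.155,.5236)
a=plan([.40,-.10,.22],rot(.155))
a=plan(w+[-.03,0,.12],M,a)
```

```text
[ 0.52946438 -0.28916742  0.018     ] [-0.0561 -0.0067]
t 17.3667 grasp [ 0.4338 -0.0149  0.1671] yaw(u) -0.0333 z [-0.004  0.001 -1.   ] F [-0.7  0.1  0.4] gap 0.0854
turn [ 0.014 -0.03  -1.569] rows>= 1.51  shift [ 1.176 -1.963 -1.323] rows>= 2.54 TCP [ 0.4   -0.1    0.375]
turn [ 0.    -4.363  0.   ] rows>= 4.19  shift [ 1.467 -5.056  2.12 ] rows>= 5.44 TCP [ 0.423 -0.301  0.272]
```

>>> move_arm(
  series=[
    [[0, 0, 0], [0, 0, -0.6], 0],
    [[0, 0, -0.7], [0, 0, -0.5], 0],
    [[0, 0, -0.87], [0, 0, -0.2], 0],
    [[0, 0, 0], [0.4, -0.65, 0], 0],
    [[0, 0, 0], [0.4, -0.65, 0], 0],
    [[0, 0, 0], [0.38, -0.66, 0], 0],
    [[0, -0.7, 0], [0, 0, 0], 0],
    [[0, -0.7, 0], [0, 0, 0], 0],
    [[0, -0.7, 0], [0, 0, 0], 0],
    [[0, -0.7, 0], [0, 0, 0], 0],
    [[0, -0.7, 0], [0, 0, 0], 0],
    [[0, -0.7, 0], [0, 0, 0], 0],
    [[0, -0.16, 0], [0.1, -0.4, 0.1], 0],
    [[0, 0, 0], [0.2, -0.7, 0.3], 0],
    [[0, 0, 0], [0.2, -0.7, 0.3], 0],
    [[0, 0, 0], [0.2, -0.7, 0.3], 0],
    [[0, 0, 0], [0.2, -0.7, 0.3], 0],
    [[0, 0, 0], [0.2, -0.7, 0.3], 0],
    [[0, 0, 0], [0.2, -0.7, 0.3], 0],
    [[0, 0, 0], [0.17, -0.46, 0.2], 0],
  ],
)

```text
time: 19.03
ee_pos: [0.4459, -0.2743, 0.2872]
tool_rot: [[-0.881, -0.105, 0.461], [-0.094, 0.994, 0.047], [-0.464, -0.002, -0.886]]
force: [0.5, 0.8, -0.1]
finger_gap: 0.0854
```

>>> move_arm(
  series=[
    [[0, 0, 0], [0, 0, 0], 0],
    [[0, 0, 0], [0, 0, 0], 0],
  ],
)

```text
time: 19.2
ee_pos: [0.4455, -0.2729, 0.288]
tool_rot: [[-0.881, -0.107, 0.462], [-0.095, 0.994, 0.049], [-0.464, -0.001, -0.886]]
force: [0.4, 0.6, 0.6]
finger_gap: 0.0853
```

Run:
```python
from g import *
now();print(np.round(telemetry.state()["joint_pos"],3))
im,K,V=cam("wrist"); cv2.imwrite("pics/w16raw.png",im); np.savez("w16.npz",K=K,V=V)
overlay(im,K,V,dict(guard=G),(0,0,512,384),"w16.png")
```

```text
t 19.3 grasp [ 0.5173 -0.2649  0.1524] yaw(u) 0.1099 z [ 0.464  0.047 -0.885] F [-0.   0.1  1.2] gap 0.0856
[-0.761 -0.03   1.758  0.405  1.117 -2.566]
```

View pics/w16.png

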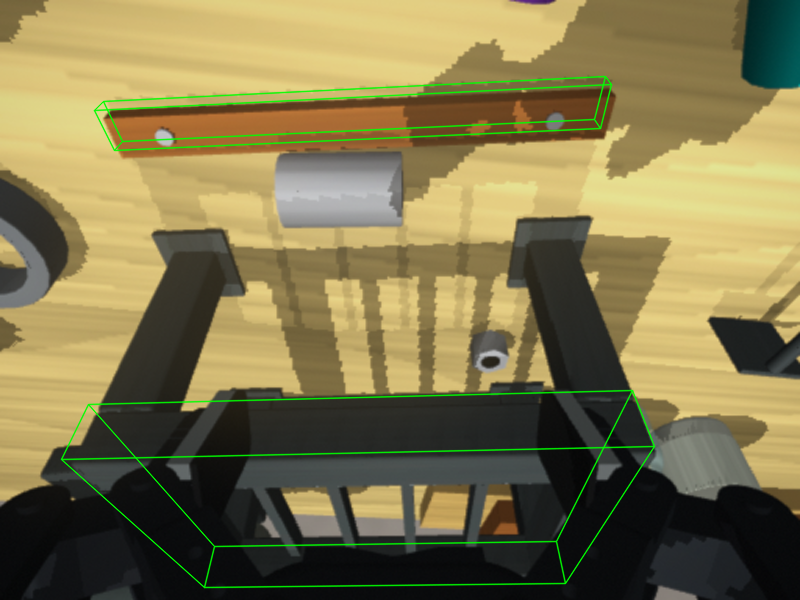

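The lean again ran into joint 6's limit (yaw 0.11, lean 27.6°). A pick with less lean (about 15°) avoids that and still clears the guard. The wrist view shows the roller centred at about (217,121) px and the strip some 5 px lower than the model.

Run:
```python
from g import *
from fit import KT,VT
d=np.load("w16.npz"); uv=(216.5,121.2)
w=onz(d["K"],d["V"],uv,.018)[0]; print(w,inv(G,w),"tri",tri([(KT,VT,(347.7,219.3)),(d["K"],d["V"],uv)]))
for z,px in ((.0,0),):
    e=onz(d["K"],d["V"],np.array([(276,190),(403,188)])/1.5625-.5,.018); print(e, np.arctan2(-(e[0]-e[1])[0],(e[0]-e[1])[1]), np.linalg.norm(e[0]-e[1]))
# strip screws
e=onz(d["K"],d["V"],np.array([(164,137),(555,121)])/1.5625-.5,.009); print("strip mid wrist",e.mean(0),inv(G,e.mean(0)),"yaw",np.arctan2(-(e[1]-e[0])[0],(e[1]-e[0])[1]))
w=np.array([.531,-.289,.018])
M=rot(.14,.26)
plan(w-M[:,2]*.006+[-.0,0,.10],M)
```

```text
[ 0.53138101 -0.29076502  0.018     ] [-0.0545 -0.0086] tri [ 0.52936661 -0.28928784  0.02023128]
[[ 0.53470273 -0.32154795  0.018     ]
 [ 0.52670632 -0.25972984  0.018     ]] -3.012953138663508 0.06233314426490134
strip mid wrist [ 0.50329582 -0.28408194  0.009     ] [-0.0811  0.0024] yaw 0.15298325975170304
turn [-0.137  1.884 -0.23 ] rows>= 1.83  shift [-0.877 -0.716  0.675] rows>= 1.26 TCP [ 0.49  -0.295  0.274]
```

>>> move_arm(
  series=[
    [[-0.04, 0.6, 0], [0, 0, 0], 0],
    [[-0.05, 0.65, 0], [0, 0, 0], 0],
    [[-0.05, 0.63, 0], [0, 0, 0], 0],
    [[0, 0, -0.1], [-0.4, -0.3, 0.3], 0],
    [[0, 0, -0.13], [-0.4, -0.3, 0.3], 0],
    [[0, 0, 0], [-0.08, -0.12, 0.08], 0],
    [[0, 0, 0], [0, 0, 0], 0],
    [[0, 0, 0], [0, 0, 0], 0],
  ],
)

```text
time: 20.12
ee_pos: [0.4896, -0.2959, 0.2727]
tool_rot: [[-0.957, -0.14, 0.253], [-0.134, 0.99, 0.04], [-0.257, 0.005, -0.967]]
force: [-0.3, 0.6, 1.2]
finger_gap: 0.0854
```

Run:
```python
from g import *
now();print(np.round(telemetry.state()["joint_pos"],3))
w=np.array([.5305,-.290,.018])
M=rot(.14,.26)
a=plan(w-M[:,2]*.006+[0,0,.10],M)
a=plan(w-M[:,2]*.006,M,a)
a=plan(w-M[:,2]*.006,M)
```

```text
t 20.2167 grasp [ 0.5288 -0.2898  0.1234] yaw(u) 0.1392 z [ 0.254  0.04  -0.966] F [0.3 0.4 0.1] gap 0.085
[-0.695  0.138  1.59   0.205  1.246 -2.455]
turn [ 0.031  0.002 -0.006] rows>= 0.03  shift [-0.007  0.003 -0.009] rows>= 0.01 TCP [ 0.49  -0.296  0.274]
turn [0. 0. 0.] rows>= 0.0  shift [0.643 0.    2.416] rows>= 2.4 TCP [ 0.49  -0.296  0.174]
turn [ 0.031  0.002 -0.006] rows>= 0.03  shift [0.635 0.003 2.407] rows>= 2.39 TCP [ 0.49  -0.296  0.174]
```

>>> move_arm(
  series=[
    [[0, 0, 0], [0.1, 0, 0.36], 0],
    [[0, 0, 0], [0.14, 0, 0.55], 0],
    [[0, 0, 0], [0.14, 0, 0.55], 0],
    [[0, 0, 0], [0.1, 0, 0.36], 0],
    [[0, 0, 0], [0.03, 0, 0.1], 0],
    [[0, 0, 0], [0, 0, 0], 0],
    [[0, 0, 0], [0, 0, 0], 0],
  ],
)

```text
time: 20.8
ee_pos: [0.49, -0.2961, 0.1944]
tool_rot: [[-0.957, -0.14, 0.256], [-0.134, 0.99, 0.039], [-0.258, 0.003, -0.966]]
force: [0.2, 0.1, -0.1]
finger_gap: 0.0853
```

Run:
```python
from g import *
now()
im,K,V=cam("wrist"); crop(im,0,0,512,384,"w17.png")
im,K,V=cam("side"); crop(im,230,210,330,285,"s17.png")
w=np.array([.5305,-.290,.018])
M=rot(.14,.26)
a=plan(w-M[:,2]*.006,M)
```

```text
t 20.9 grasp [ 0.5303 -0.2906  0.0456] yaw(u) 0.1399 z [ 0.257  0.037 -0.966] F [-0.3  0.4  0.8] gap 0.0852
turn [ 0.012  0.019 -0.001] rows>= 0.02  shift [0.157 0.018 0.512] rows>= 0.51 TCP [ 0.49  -0.296  0.174]
```

View pics/w17.png

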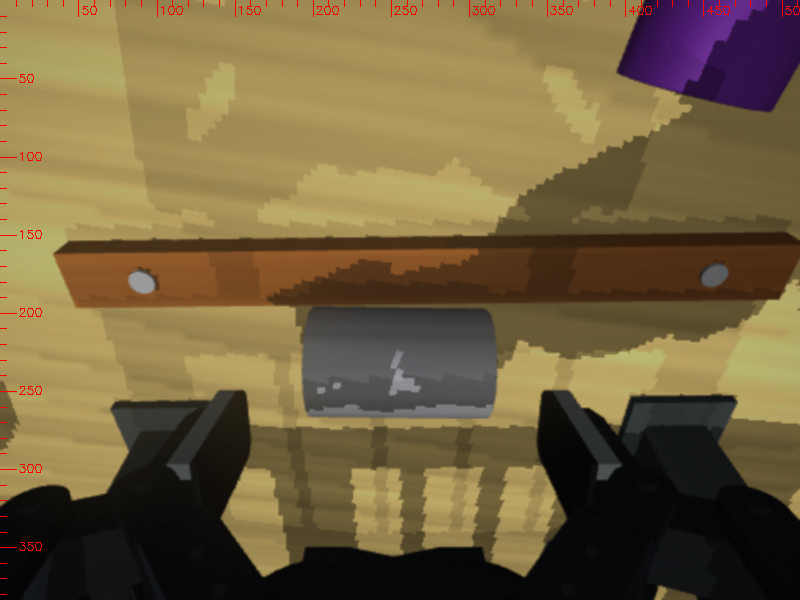

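View pics/s17.png

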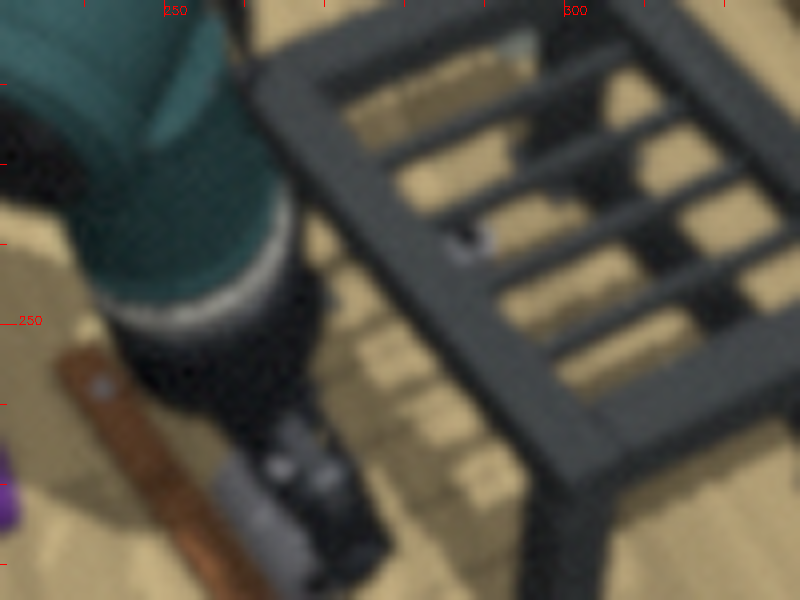

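Run:
```python
from g import *
im,K,V=cam("wrist"); now()
# predicted silhouette of roller at candidate positions
e=onz(K,V,np.array([(401,363),(303,363),(497,363)])/1.5625-.5,.018); print(e, inv(G,e[0]))
w=e[0]; print("yaw",np.arctan2(-(e[2]-e[1])[0],(e[2]-e[1])[1]))
for yaw in (.155,):
  for w in ([.5305,-.29,.018],e[0]):
    a=np.array([-np.sin(yaw),np.cos(yaw),0]);u=np.array([np.cos(yaw),np.sin(yaw),0])
    pts=[]
    for s in (-1,1):
        for t in np.linspace(0,2*np.pi,60): pts.append(np.array(w)+s*.029*a+.018*(np.cos(t)*u+np.sin(t)*np.array([0,0,1])))
    q=(proj(K,V,np.array(pts))+.5)*1.5625; print(w,"sil",q.min(0),q.max(0))
```

```text
t 21.15 grasp [ 0.5297 -0.2901  0.0443] yaw(u) 0.1397 z [ 0.255  0.039 -0.966] F [ 0.2  0.  -0.3] gap 0.0849
[[ 0.53085485 -0.28763229  0.018     ]
 [ 0.53535857 -0.31991517  0.018     ]
 [ 0.52643858 -0.25597625  0.018     ]] [-0.0545 -0.0054]
yaw 0.13861329681343035
[0.5305, -0.29, 0.018] sil [295.84356894 306.03662245] [491.87567376 418.11548078]
[ 0.53085485 -0.28763229  0.018     ] sil [303.81246632 307.74076367] [499.36804507 419.61264907]
```

The roller's silhouette (303–497, 308–417 in view px) matches (0.5305, -0.288) to about a millimetre. Descending and closing.

>>> move_arm(
  series=[
    [[0, 0, 0], [0.06, 0.05, 0.2], 0],
    [[0, 0, 0], [0.06, 0, 0.2], 0],
    [[0, 0, 0], [0.02, 0, 0.08], 0],
    [[0, 0, 0], [0, 0, 0], 0],
    [[0, 0, 0], [0, 0, 0], 0.5],
    [[0, 0, 0], [0, 0, 0], 1],
    [[0, 0, 0], [0, 0, 0], 1],
    [[0, 0, 0], [0, 0, 0], 1],
    [[0, 0, 0], [0, 0, 0], 1],
    [[0, 0, 0], [0, 0, 0], 1],
    [[0, 0, 0], [0, 0, 0], 1],
  ],
)

```text
time: 22.07
ee_pos: [0.4894, -0.2942, 0.1737]
tool_rot: [[-0.957, -0.14, 0.255], [-0.134, 0.99, 0.039], [-0.258, 0.003, -0.966]]
force: [0.2, -0.5, 1.8]
finger_gap: 0.0568
```

Run:
```python
from g import *
now()
im,K,V=cam("wrist"); crop(im,0,0,512,384,"w18.png"); now()
```

```text
t 22.1667 grasp [ 0.5289 -0.2882  0.024 ] yaw(u) 0.1395 z [ 0.255  0.039 -0.966] F [ 1.  -0.9  2.7] gap 0.0572
t 22.2167 grasp [ 0.529  -0.2882  0.024 ] yaw(u) 0.1395 z [ 0.255  0.039 -0.966] F [-0.9 -1.6  2.6] gap 0.0571
```

View pics/w18.png

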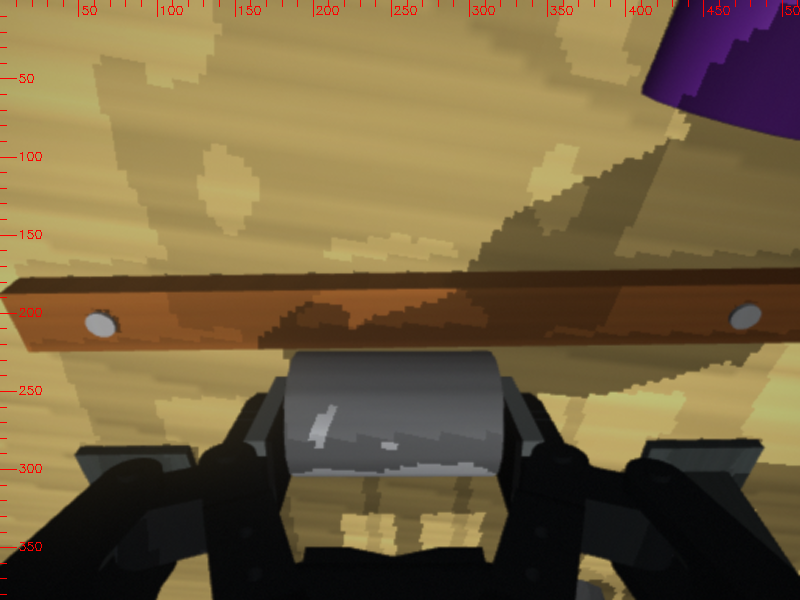

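Gripped squarely (gap 57 mm). Working out where the roller sits in the tool frame.

```bash
cat > meas.py <<'E'
from g import *
def sil(K,V,w,a):
    a=np.array(a)/np.linalg.norm(a); k=np.array([0,0,1.]); u=np.cross(a,k);u/=np.linalg.norm(u); k=np.cross(u,a)
    t=np.linspace(0,2*np.pi,90)
    P=np.array([w+s*.029*a+.018*(np.cos(x)*u+np.sin(x)*k) for s in (-1,1) for x in t])
    q=(proj(K,V,P)+.5)*1.5625; return q.min(0),q.max(0)
E
python3 - <<'E'
from meas import *
s=telemetry.state();Q=np.array(s["tool_rot"]);g=np.array(s["ee_pos"])+Q[:,2]*.155
im,K,V=cam("wrist")
for dx in (-.004,0,.004):
    w=np.array([.5305+dx,-.288,.018]); print(dx,sil(K,V,w,Q[:,1]),"tool offs",np.round(Q.T@(w-g),4))
# lift plan
print(J, "cradle", pose(J,[[0,0,.065]]))
print(np.round(s["joint_pos"],3))
E
```

```text
-0.004 (array([283.04970813, 337.45021996]), array([508.14367323, 463.34822092])) tool offs [0.0038 0.0005 0.0051]
0 (array([282.72883461, 347.9749949 ]), array([504.14243571, 472.57555239])) tool offs [-0.     -0.      0.0062]
0.004 (array([282.41828403, 358.20517387]), array([500.26993546, 481.53034727])) tool offs [-0.0038 -0.0006  0.0072]
[0.5582 0.2342 0.1542] cradle [[0.5582 0.2342 0.065 ]]
[-0.692  0.237  1.691  0.224  1.049 -2.499]
```

The roller's offset is about (-1, 0, 6.5) mm in the tool frame. I'll lift it back along the tool axis and plan the staging pose in front of the jig.

Run:
```python
from g import *
s=telemetry.state();p,Q=np.array(s["ee_pos"]),np.array(s["tool_rot"])
a=(p-Q[:,2]*.14,Q)
off=np.array([-.001,0,.0065])
M=rot(J[2],.60)
def gp(x,y,z): return pose(J,[[x,y,z]])[0]-M@off
a=plan(gp(-.13,0,.22),M,a)
print(a)
```

```text
turn [-0.027 -2.825 -0.116] rows>= 2.72  shift [ 0.141 12.787 -1.422] rows>= 12.34 TCP [0.339 0.2   0.353]
(array([0.33881918, 0.20010078, 0.35272706]), array([[-8.15542776e-01, -1.53589641e-01,  5.57942832e-01],
       [-1.26763001e-01,  9.88134719e-01,  8.67232346e-02],
       [-5.64642473e-01, -1.38777878e-17, -8.25335615e-01]]))
```

>>> move_arm(
  series=[
    [[0, 0, 0], [0, 0, -0.3], 1],
    [[0, 0, 0], [0, 0, -0.8], 1],
    [[0, 0, 0], [0, 0, -0.8], 1],
    [[0, 0, 0], [0, 0, -0.8], 1],
    [[0, 0, 0], [0, 0, -0.8], 1],
    [[0, 0, 0], [0, 0.4, 0], 1],
    [[0, 0, 0], [0, 0.8, 0], 1],
    [[0, 0, 0], [0, 0.8, 0], 1],
    [[0, 0, 0], [0, 0.8, 0], 1],
    [[0, 0, 0], [0, 0.8, 0], 1],
    [[0, 0, 0], [0, 0.8, 0], 1],
    [[0, 0, 0], [0, 0.8, 0], 1],
    [[0, 0, 0], [0, 0.8, 0], 1],
    [[0, 0, 0], [0, 0.8, 0], 1],
    [[0, 0, 0], [0, 0.8, 0], 1],
    [[0, 0, 0], [0, 0.8, 0], 1],
    [[0, -0.5, 0], [0, 0.3, 0], 1],
    [[0, -0.5, 0], [0, 0, 0], 1],
    [[0, -0.5, 0], [0, 0, 0], 1],
    [[0, -0.5, 0], [0, 0, 0], 1],
  ],
)

```text
time: 24.13
ee_pos: [0.4039, 0.0457, 0.3089]
tool_rot: [[-0.869, -0.141, 0.474], [-0.122, 0.99, 0.072], [-0.479, 0.004, -0.878]]
force: [0.1, 0.3, -0.6]
finger_gap: 0.0573
```

Run:
```python
from g import *
now();print(np.round(telemetry.state()["joint_pos"],3))
off=np.array([-.001,0,.0065])
M=rot(J[2],.60)
def gp(x,y,z): return pose(J,[[x,y,z]])[0]-M@off
a=plan(gp(-.13,0,.22),M)
im,K,V=cam("wrist"); crop(im,0,0,512,384,"w19.png")
```

```text
t 24.2333 grasp [0.4766 0.0562 0.1724] yaw(u) 0.1383 z [ 0.472  0.071 -0.879] F [-0.4  0.2 -2. ] gap 0.0571
[-0.067 -0.374  2.002  0.119  1.03  -1.813]
turn [-0.027 -0.857 -0.115] rows>= 0.83  shift [ 0.206  4.074 -1.477] rows>= 4.16 TCP [0.339 0.2   0.353]
```

View pics/w19.png

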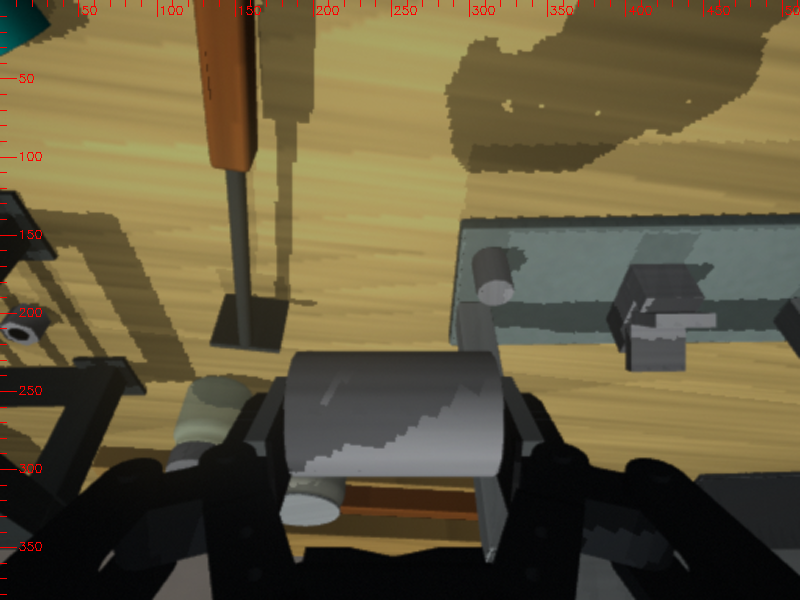

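The roller is held straight, with the jig's V at about (420,200) px on the right. On to staging.

>>> move_arm(
  series=[
    [[0, -0.43, 0], [0, 0.4, -0.15], 1],
    [[0, -0.43, -0.11], [0.03, 0.6, -0.3], 1],
    [[0, 0, 0], [0.05, 0.8, -0.3], 1],
    [[0, 0, 0], [0.05, 0.8, -0.3], 1],
    [[0, 0, 0], [0.05, 0.8, -0.25], 1],
    [[0, 0, 0], [0, 0.6, -0.15], 1],
    [[0, 0, 0], [0, 0.07, 0], 1],
    [[0, 0, 0], [0, 0, 0], 1],
    [[0, 0, 0], [0, 0, 0], 1],
  ],
)

```text
time: 25.03
ee_pos: [0.3434, 0.2003, 0.3533]
tool_rot: [[-0.815, -0.151, 0.559], [-0.127, 0.989, 0.081], [-0.565, -0.005, -0.825]]
force: [1.1, -1.2, -1.4]
finger_gap: 0.0568
```

Run:
```python
from g import *
now();print(np.round(telemetry.state()["joint_pos"],3))
im,K,V=cam("wrist");  np.savez("w20.npz",K=K,V=V); crop(im,0,0,512,384,"w20a.png")
overlay(im,K,V,dict(jig=J),(0,0,512,384),"w20.png")
im,K,V=cam("top"); overlay(im,K,V,dict(jig=J),(110,160,250,265),"t20.png")
im,K,V=cam("side"); overlay(im,K,V,dict(jig=J),(180,100,270,200),"s20.png")
```

```text
t 25.1333 grasp [0.4305 0.212  0.2253] yaw(u) 0.1523 z [ 0.56   0.081 -0.825] F [ 0.3  0.6 -1.3] gap 0.0571
[ 0.448 -0.434  1.967 -0.199  1.038 -1.222]
```

View pics/w20.png

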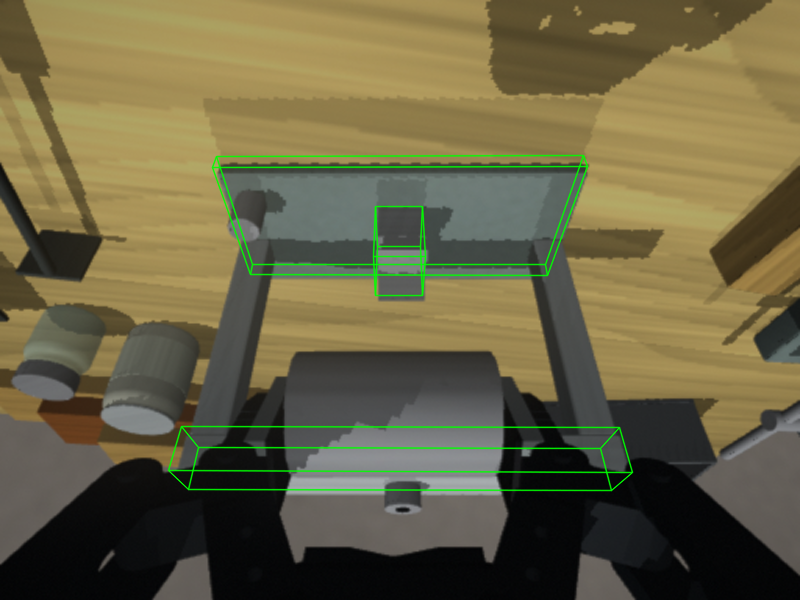

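View pics/w20a.png

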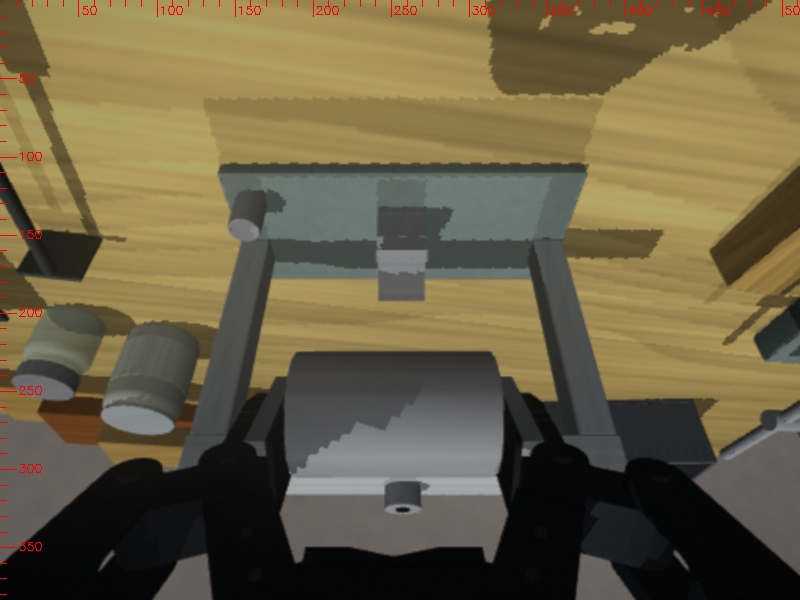

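View pics/t20.png

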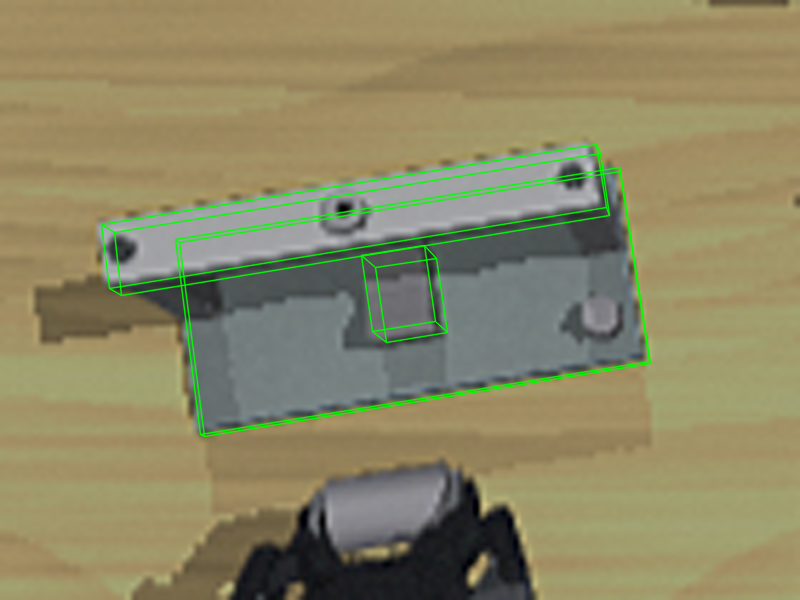

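View pics/s20.png

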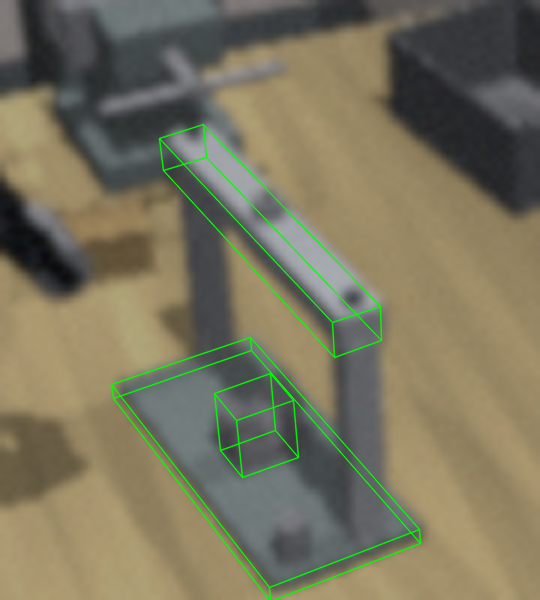

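The wrist view shows the V about 2.5 mm farther in and 2 mm to +y of the top-camera fit, and the side view agrees on the direction. I'll shift the jig estimate accordingly.

```bash
cat >> g.py <<'E'
J2=np.array([.5602,.2360,.1542])
OFF=np.array([-.001,0,.0065]); MJ=rot(J2[2],.60)
def gp(x,y,z): return pose(J2,[[x,y,z]])[0]-MJ@OFF
E
python3 - <<'E'
from g import *
im,K,V=cam("wrist"); overlay(im,K,V,dict(jig=J2),(0,0,512,384),"w21.png")
a=plan(gp(-.04,0,.133),MJ)
a=plan(gp(0,0,.075),MJ,a)
a=plan(gp(0,0,.065),MJ,a)
E
```

```text
turn [-0.045  0.024 -0.013] rows>= 0.05  shift [-0.563  0.061  3.052] rows>= 2.98 TCP [0.43  0.216 0.266]
turn [0. 0. 0.] rows>= 0.0  shift [-0.007 -0.     1.761] rows>= 1.69 TCP [0.469 0.222 0.208]
turn [0. 0. 0.] rows>= 0.0  shift [0.141 0.    0.206] rows>= 0.24 TCP [0.469 0.222 0.198]
```

View pics/w21.png

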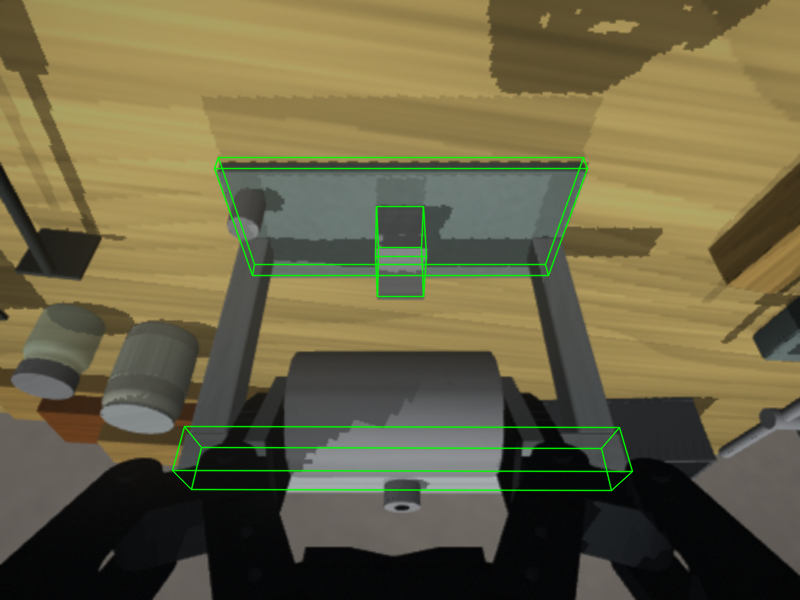

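The corrected model fits the wrist view well. Moving in.

>>> move_arm(
  series=[
    [[-0.04, 0.02, 0], [-0.1, 0.03, 0.4], 1],
    [[0, 0, 0], [-0.15, 0.03, 0.6], 1],
    [[0, 0, 0], [-0.15, 0, 0.7], 1],
    [[0, 0, 0], [-0.16, 0, 0.7], 1],
    [[0, 0, 0], [0, 0, 0.5], 1],
    [[0, 0, 0], [0, 0, 0.15], 1],
    [[0, 0, 0], [0, 0, 0.4], 1],
    [[0, 0, 0], [0, 0, 0.4], 1],
    [[0, 0, 0], [0, 0, 0.3], 1],
    [[0, 0, 0], [0, 0, 0.1], 1],
    [[0, 0, 0], [0, 0, 0], 1],
    [[0, 0, 0], [0, 0, 0], 1],
  ],
)

```text
time: 26.43
ee_pos: [0.4563, 0.2204, 0.2271]
tool_rot: [[-0.815, -0.153, 0.559], [-0.126, 0.988, 0.087], [-0.566, 0.001, -0.824]]
force: [0.1, -0.6, -1.8]
finger_gap: 0.0569
```

Run:
```python
from g import *
now();print(np.round(telemetry.state()["joint_pos"],3))
a=plan(gp(0,0,.075),MJ)
im,K,V=cam("wrist");overlay(im,K,V,dict(jig=J2),(0,0,512,384),"w22.png")
im,K,V=cam("side"); crop(im,180,110,260,170,"s22.png")
im,K,V=cam("top"); crop(im,130,170,230,245,"t22.png")
```

```text
t 26.5333 grasp [0.5432 0.2342 0.1   ] yaw(u) 0.1536 z [ 0.56   0.088 -0.824] F [-0.3  1.  -1.2] gap 0.0569
[ 0.375 -0.052  1.934 -0.198  0.678 -1.232]
turn [ 0.007  0.025 -0.004] rows>= 0.03  shift [ 0.014 -0.017  0.596] rows>= 0.57 TCP [0.469 0.222 0.208]
```

View pics/w22.png

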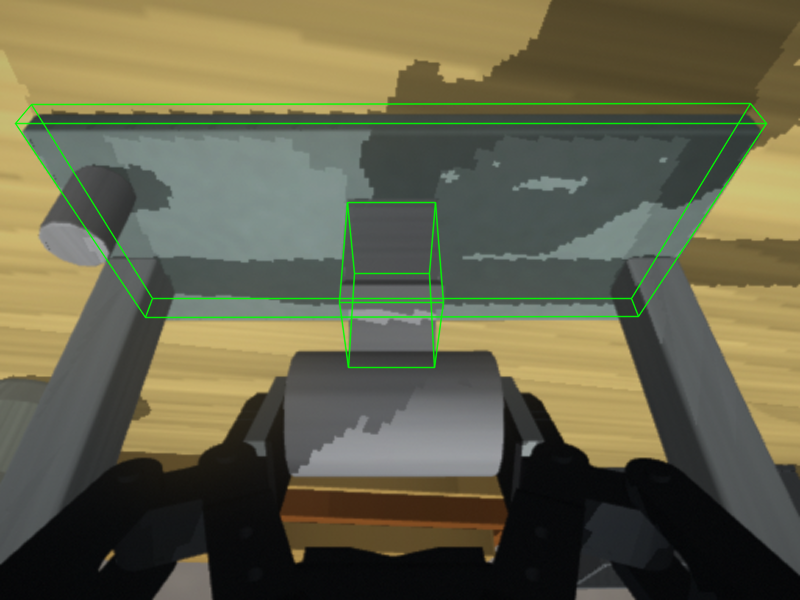

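View pics/s22.png

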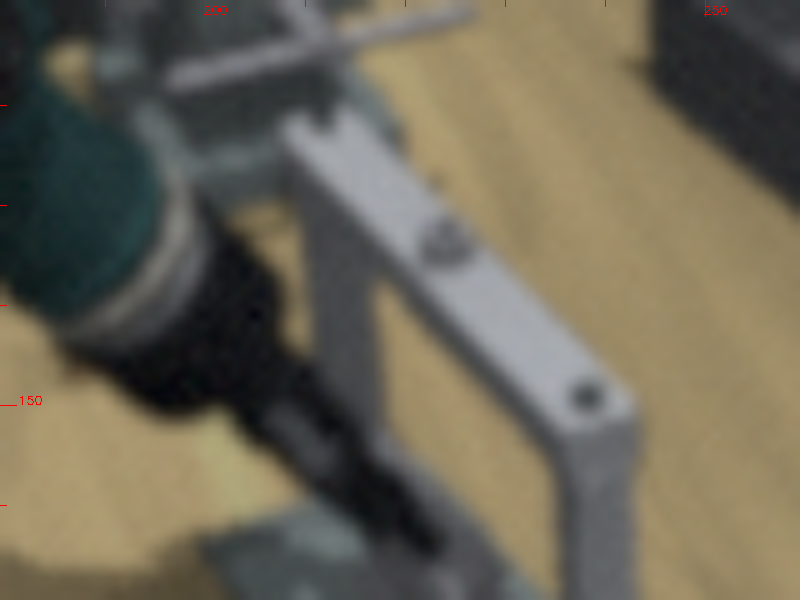

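View pics/t22.png

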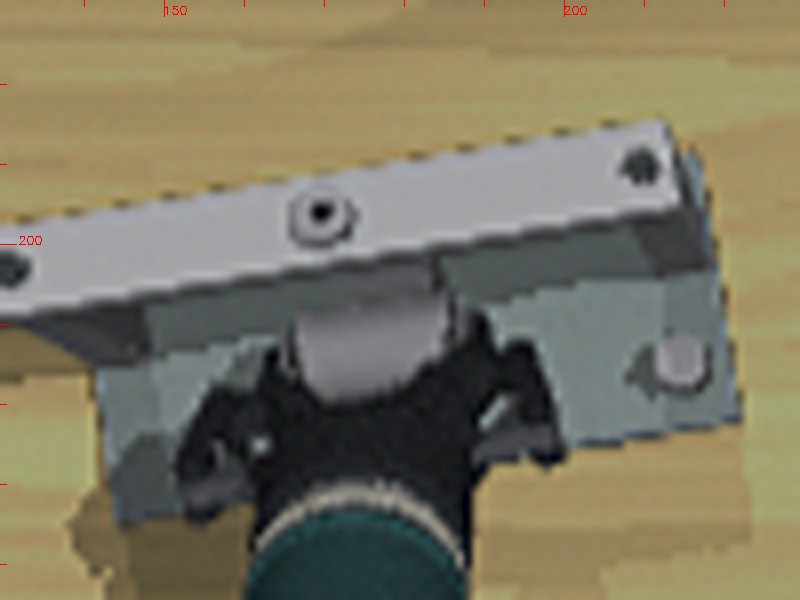

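The V looks centred laterally. The wrist view puts it perhaps 2–3 mm farther in, and the V is self-centring, so I'll go in with +2 mm and then lower gently while watching force.

>>> move_arm(
  series=[
    [[0, 0, 0], [-0.02, 0, 0.3], 1],
    [[0, 0, 0], [-0.02, 0, 0.25], 1],
    [[0, 0, 0], [0, 0, 0.07], 1],
    [[0, 0, 0], [0, 0, 0], 1],
    [[0, 0, 0], [0, 0, 0], 1],
    [[0, 0, 0], [0.05, 0, 0.08], 1],
    [[0, 0, 0], [0.05, 0, 0.06], 1],
    [[0, 0, 0], [0, 0, 0], 1],
    [[0, 0, 0], [0, 0, 0], 1],
  ],
)

```text
time: 27.43
ee_pos: [0.4712, 0.2228, 0.1998]
tool_rot: [[-0.815, -0.154, 0.558], [-0.126, 0.988, 0.087], [-0.565, 0.0, -0.825]]
force: [-0.7, -0.5, -1.9]
finger_gap: 0.0568
```

Run:
```python
from g import *
now()
s=telemetry.state();Q=np.array(s["tool_rot"]);w=np.array(s["ee_pos"])+Q[:,2]*.155+Q@OFF
print("roller est jig2",inv(J2,w),w)
im,K,V=cam("wrist");overlay(im,K,V,dict(jig=J2),(0,0,512,384),"w23.png")
im,K,V=cam("side"); crop(im,190,130,250,175,"s23.png")
```

```text
t 27.5333 grasp [0.5578 0.2363 0.0721] yaw(u) 0.1538 z [ 0.559  0.087 -0.825] F [-0.1  0.3 -1.9] gap 0.057
roller est jig2 [0.0022 0.0007] [0.56225844 0.23701294 0.06734996]
```

View pics/w23.png

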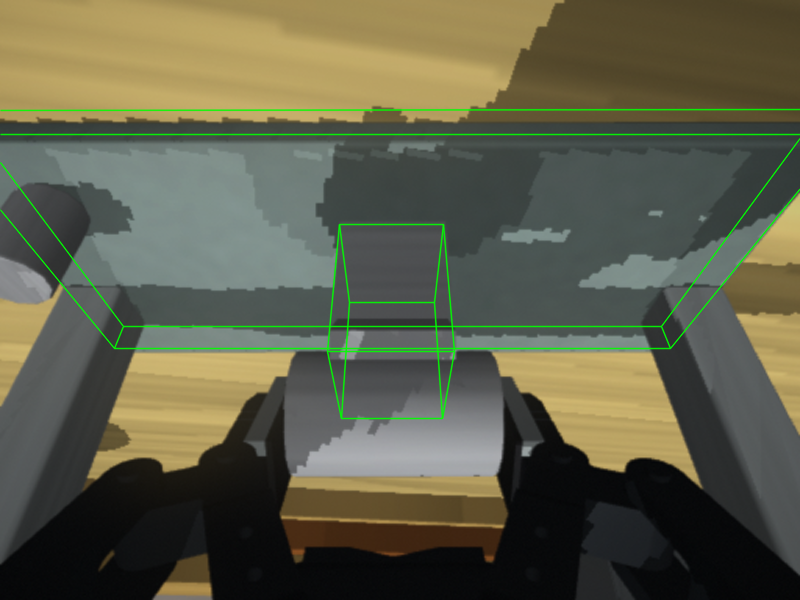

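View pics/s23.png

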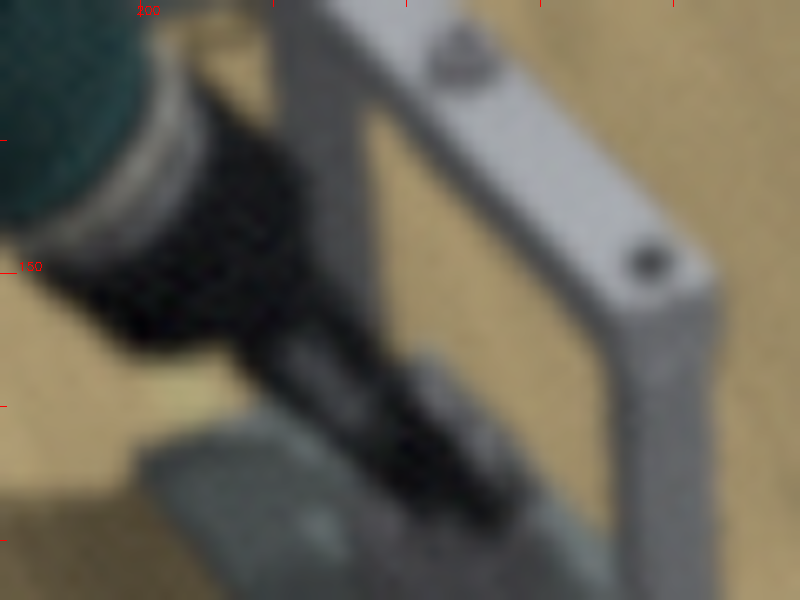

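No contact yet: the estimated roller position is jig (+2.2, +0.7) mm and 67.3 mm up. I'll lower 2.5 mm, shift 1.5 mm back and check the force.

>>> move_arm(
  series=[
    [[0, 0, 0], [0.06, 0, 0.03], 1],
    [[0, 0, 0], [0, 0, 0], 1],
    [[0, 0, 0], [0, 0, 0], 1],
  ],
)

```text
time: 27.88
ee_pos: [0.4708, 0.2228, 0.1989]
tool_rot: [[-0.813, -0.154, 0.562], [-0.126, 0.988, 0.088], [-0.568, 0.001, -0.823]]
force: [3.6, 0.1, 0.9]
finger_gap: 0.0573
```

Run:
```python
from g import *
now()
s=telemetry.state();Q=np.array(s["tool_rot"]);w=np.array(s["ee_pos"])+Q[:,2]*.155+Q@OFF
print("roller est jig2",inv(J2,w),w)
```

```text
t 27.9833 grasp [0.5578 0.2365 0.0713] yaw(u) 0.1535 z [ 0.561  0.088 -0.823] F [3.5 0.7 1.7] gap 0.0572
roller est jig2 [0.0023 0.0009] [0.56230549 0.23720922 0.06653021]
```

Contact on the near flank (+x push of 3.6 N), so the V lies farther in. I'll move 2 mm in and then lower again.

>>> move_arm(
  series=[
    [[0, 0, 0], [-0.07, 0, 0.05], 1],
    [[0, 0, 0], [0, 0, 0], 1],
    [[0, 0, 0], [0.03, 0, 0.05], 1],
    [[0, 0, 0], [0, 0, 0], 1],
    [[0, 0, 0], [0, 0, 0], 1],
  ],
)

```text
time: 28.4
ee_pos: [0.4724, 0.2232, 0.1983]
tool_rot: [[-0.815, -0.153, 0.558], [-0.126, 0.988, 0.087], [-0.565, 0.0, -0.825]]
force: [-27.0, -7.7, 26.3]
finger_gap: 0.0572
```

Run:
```python
from g import *
now()
s=telemetry.state();Q=np.array(s["tool_rot"]);w=np.array(s["ee_pos"])+Q[:,2]*.155+Q@OFF
print("roller est jig2",inv(J2,w),w)
```

```text
t 28.5 grasp [0.5589 0.2366 0.0704] yaw(u) 0.1537 z [ 0.558  0.087 -0.825] F [-26.6  -7.1  26. ] gap 0.0567
roller est jig2 [0.0033 0.0008] [0.56331506 0.23732874 0.0655808 ]
```

Now it presses on the far flank. The two contacts put the seat at about where the roller is, so I'll relieve along the tool axis by about 1 mm.

>>> move_arm(
  series=[
    [[0, 0, 0], [0.01, 0, -0.03], 1],
    [[0, 0, 0], [0, 0, 0], 1],
    [[0, 0, 0], [0, 0, 0], 1],
  ],
)

```text
time: 28.75
ee_pos: [0.4721, 0.2231, 0.1982]
tool_rot: [[-0.815, -0.153, 0.559], [-0.126, 0.988, 0.087], [-0.566, 0.001, -0.824]]
force: [-15.1, -3.5, 16.0]
finger_gap: 0.0569
```

Run:
```python
from g import *
now()
s=telemetry.state();Q=np.array(s["tool_rot"]);w=np.array(s["ee_pos"])+Q[:,2]*.155+Q@OFF
print("roller est jig2",inv(J2,w),w)
```

```text
t 28.85 grasp [0.5588 0.2366 0.0704] yaw(u) 0.1537 z [ 0.559  0.087 -0.824] F [-14.8  -4.7  16.4] gap 0.0571
roller est jig2 [0.0032 0.0008] [0.56323886 0.23729349 0.06564673]
```

Half relieved. Once more, then release slowly.

>>> move_arm(
  series=[
    [[0, 0, 0], [0.01, 0, -0.03], 1],
    [[0, 0, 0], [0, 0, 0], 1],
    [[0, 0, 0], [0, 0, 0], 0.9],
    [[0, 0, 0], [0, 0, 0], 0.7],
    [[0, 0, 0], [0, 0, 0], 0.5],
    [[0, 0, 0], [0, 0, 0], 0.4],
    [[0, 0, 0], [0, 0, 0], 0.3],
    [[0, 0, 0], [0, 0, 0], 0.2],
    [[0, 0, 0], [0, 0, 0], 0.1],
    [[0, 0, 0], [0, 0, 0], 0],
    [[0, 0, 0], [0, 0, 0], 0],
    [[0, 0, 0], [0, 0, 0], 0],
    [[0, 0, 0], [0, 0, 0], 0],
  ],
)

```text
time: 29.93
ee_pos: [0.4715, 0.2228, 0.1965]
tool_rot: [[-0.815, -0.153, 0.558], [-0.126, 0.988, 0.087], [-0.565, 0.0, -0.825]]
force: [-0.5, -0.2, -0.1]
finger_gap: 0.0857
```

Run:
```python
from g import *
now()
im,K,V=cam("wrist");crop(im,0,0,512,384,"w24.png")
im,K,V=cam("top"); crop(im,140,180,220,240,"t24.png")
```

```text
t 30.0333 grasp [0.5582 0.2364 0.0689] yaw(u) 0.1538 z [ 0.559  0.087 -0.825] F [-0.8  1.   0.3] gap 0.0853
```

View pics/w24.png

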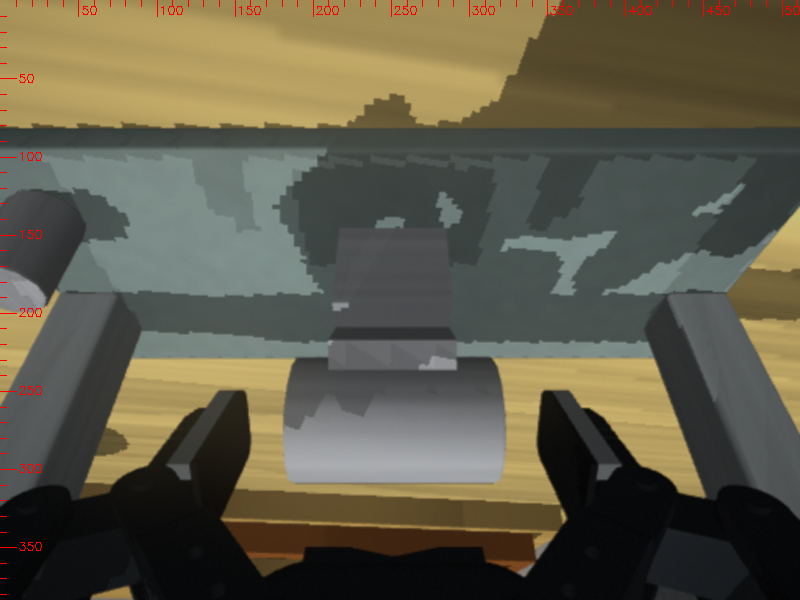

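View pics/t24.png

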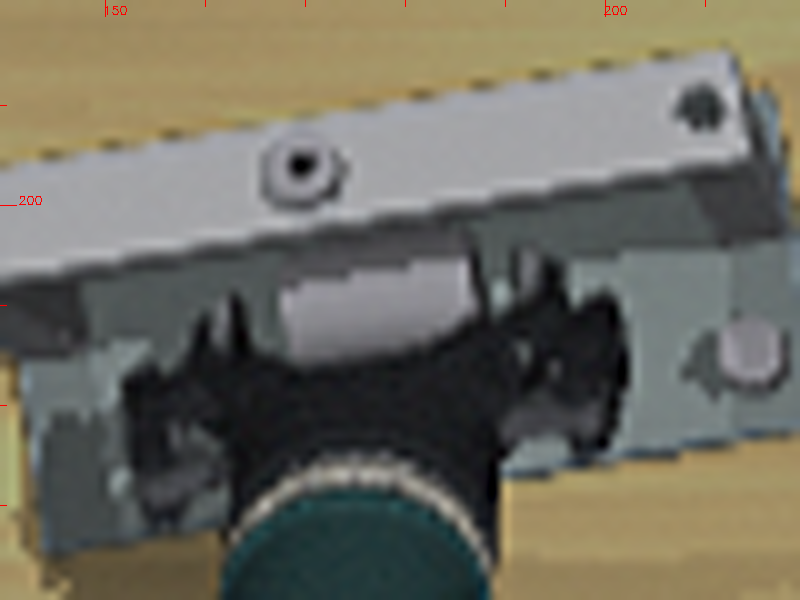

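The roller has seated in the V: roller 284–505 px against V 329–457 px, so it's centred to within 1 mm. Backing straight out along the tool axis.

>>> move_arm(
  series=[
    [[0, 0, 0], [0, 0, -0.2], 0],
    [[0, 0, 0], [0, 0, -0.5], 0],
    [[0, 0, 0], [0, 0, -0.8], 0],
    [[0, 0, 0], [0, 0, -0.8], 0],
    [[0, 0, 0], [0, 0, -0.8], 0],
    [[0, 0, 0], [0.2, 0, -0.8], 0],
    [[0, 0, 0], [0.4, 0, -0.4], 0],
    [[0, 0, 0], [0, 0, 0], 0],
    [[0, 0, 0], [0, 0, 0], 0],
    [[0, 0, 0], [0, 0, 0], 0],
  ],
)

```text
time: 30.97
ee_pos: [0.3558, 0.2048, 0.3249]
tool_rot: [[-0.815, -0.154, 0.559], [-0.127, 0.988, 0.087], [-0.566, 0.001, -0.825]]
force: [0.1, 0.4, -1.0]
finger_gap: 0.0852
```

```bash
cat > chk.py <<'E'
from meas import *
E
python3 - <<'E'
from meas import *
now()
im,K,V=cam("wrist"); cv2.imwrite("pics/w25raw.png",im);crop(im,0,0,512,384,"w25.png")
for dx in (0,.002,.004):
    w=pose(J2,[[dx,0,.065]])[0]; print(dx,sil(K,V,w,MJ[:,1]))
im,K,V=cam("top"); crop(im,110,150,290,285,"t25.png")
im,K,V=cam("side"); crop(im,180,110,340,230,"s25.png")
E
```

```text
t 31.0667 grasp [0.4427 0.2181 0.1962] yaw(u) 0.1537 z [ 0.557  0.086 -0.826] F [ 0.1  0.2 -0.3] gap 0.085
0 (array([344.84661939, 277.68343471]), array([441.70597794, 334.48447145]))
0.002 (array([345.10627077, 279.72575351]), array([441.45666033, 336.25017463]))
0.004 (array([345.36320775, 281.74789398]), array([441.20994934, 337.99837946]))
```

View pics/w25.png

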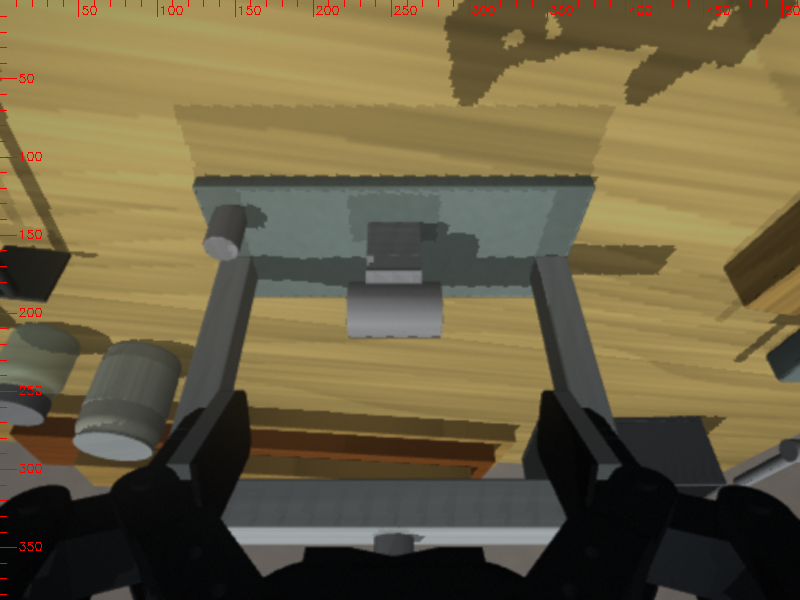

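View pics/t25.png

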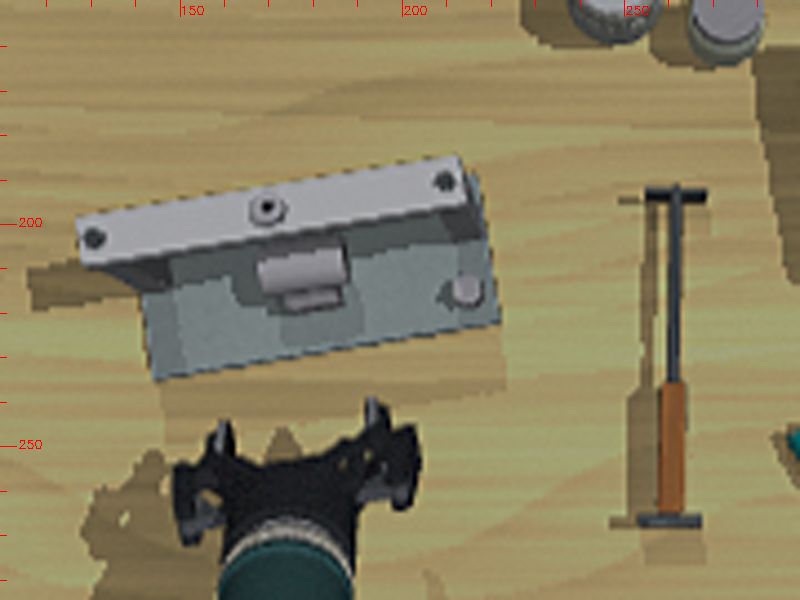

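View pics/s25.png

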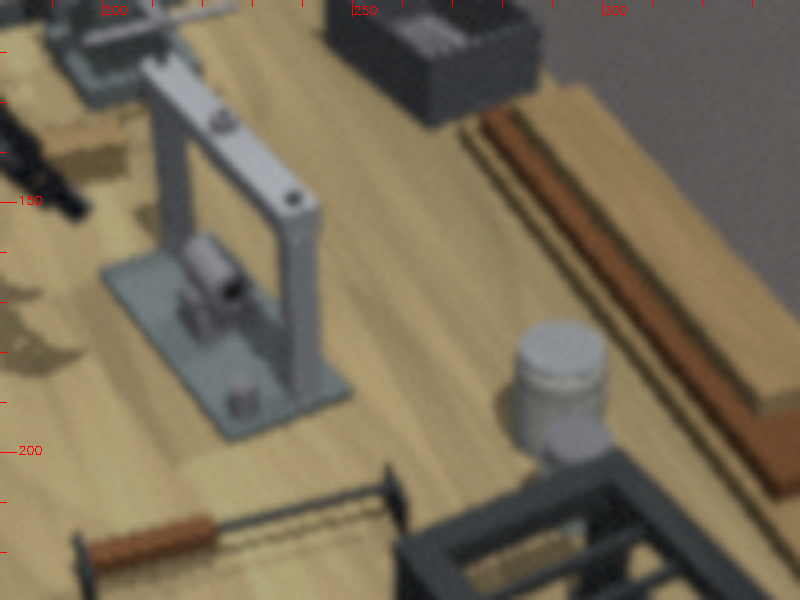

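Run:
```python
from meas import *
c=[cam(n) for n in ("top","side","wrist")]
for (im,K,V),(x0,y0,x1,y1),n in zip(c,[(150,185,210,230),(200,145,240,175),(200,130,300,205)],"tsw"):
    crop(im,x0,y0,x1,y1,"z26%s.png"%n)
    for JJ in (J,J2):
        for d in ((0,0,.065),(.005,0,.070)):
            q=[v/1.5625-.5 for v in sil(K,V,pose(JJ,[d])[0],MJ[:,1])]
            e=proj(K,V,pose(JJ,[[-.021,.017,.061],[-.021,-.017,.061]]))
            print(n,JJ[0],d,np.round(q,1).tolist(),"edge",np.round(e,1).tolist())
```

```text
t 0.5582 (0, 0, 0.065) [[168.4, 202.5], [189.5, 217.1]] edge [[174.7, 217.6], [185.7, 215.8]]
t 0.5582 (0.005, 0, 0.07) [[167.9, 200.6], [189.1, 215.3]] edge [[174.7, 217.6], [185.7, 215.8]]
t 0.5602 (0, 0, 0.065) [[167.8, 201.8], [189.0, 216.5]] edge [[174.1, 216.9], [185.1, 215.1]]
t 0.5602 (0.005, 0, 0.07) [[167.3, 200.0], [188.5, 214.7]] edge [[174.1, 216.9], [185.1, 215.1]]
s 0.5582 (0, 0, 0.065) [[214.6, 157.2], [229.1, 172.5]] edge [[215.3, 165.1], [219.0, 169.5]]
s 0.5582 (0.005, 0, 0.07) [[215.6, 155.8], [230.2, 171.1]] edge [[215.3, 165.1], [219.0, 169.5]]
s 0.5602 (0, 0, 0.065) [[214.9, 156.9], [229.5, 172.1]] edge [[215.6, 164.7], [219.3, 169.1]]
s 0.5602 (0.005, 0, 0.07) [[215.9, 155.5], [230.5, 170.7]] edge [[215.6, 164.7], [219.3, 169.1]]
w 0.5582 (0, 0, 0.065) [[218.3, 175.1], [280.6, 211.6]] edge [[267.5, 176.4], [231.5, 176.4]]
w 0.5582 (0.005, 0, 0.07) [[218.4, 182.3], [280.5, 218.7]] edge [[267.5, 176.4], [231.5, 176.4]]
w 0.5602 (0, 0, 0.065) [[220.1, 176.6], [282.0, 212.9]] edge [[269.0, 178.0], [233.1, 178.0]]
w 0.5602 (0.005, 0, 0.07) [[220.2, 183.7], [281.9, 220.0]] edge [[269.0, 178.0], [233.1, 178.0]]
```

View pics/z26t.png

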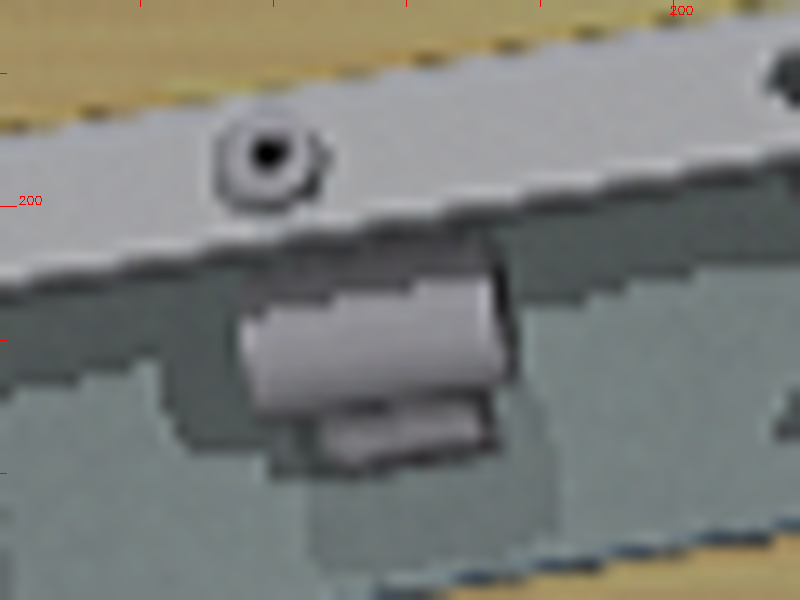

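View pics/z26s.png

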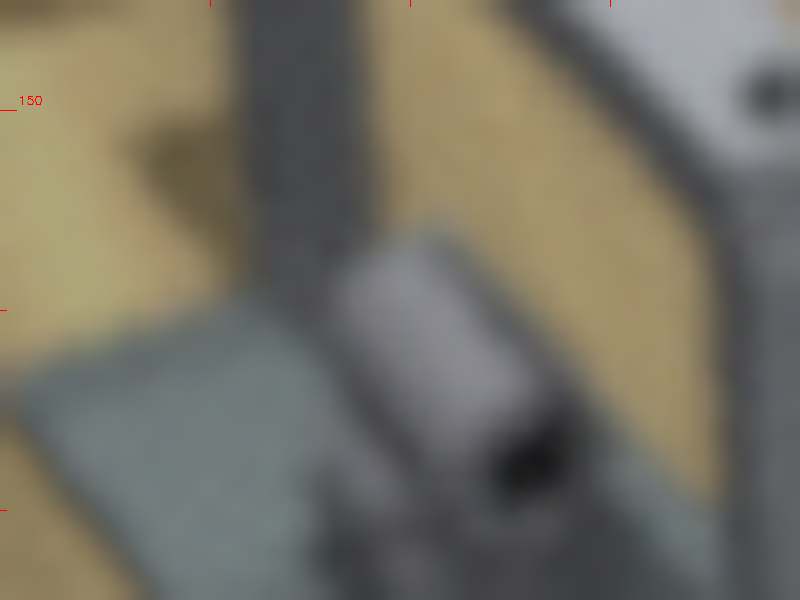

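View pics/z26w.png

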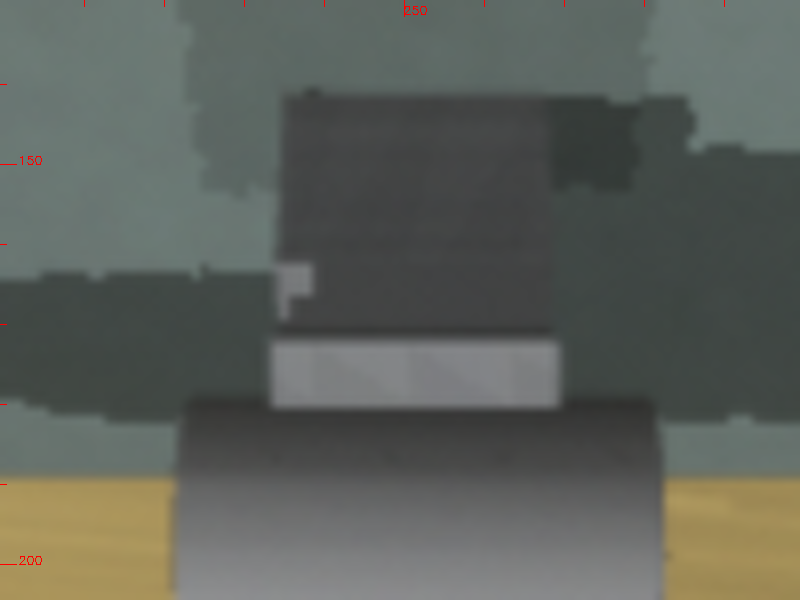

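The roller's silhouette in both views matches the seated pose to about 1 mm: wrist y 179–215 px against 179–215 expected, top lower edge 215.9 px. It's centred end to end, the rod is standing on the bench and the arm is clear, so I'm handing in.

Run:
```python
from g import *
s=telemetry.state(); print(s["time"],np.round(s["force"],1)); print(r.finish_job())
im,K,V=cam("top"); crop(im,110,120,400,337,"t27.png")
```

```text
31.5667 [-0.2  0.  -0.7]
the job is handed in; nothing more can be done
None
the job is handed in; nothing more can be done
```

I drew the roller out with the hooked rod until it lay against the stop strip, at about guard x = -0.055 m. I then put the rod back in its original spot on the bench. The roller I picked up with a 15° lean, laid in the V under the bridge with about a 34° lean, and released. I handed the job in at 31.6 s; no verdict was reported.

**Last checks**
- **Roller:** in the wrist and top views its outline matched the fully seated pose to about 1 mm. It is centred end to end to within about 1 mm.
- **Rod:** it stands level on the bench, with the blade about 0.24 m to the side of the guard's middle.
- **Arm and bystanders:** the gripper was open and clear of everything, with only noise on the force reading. The nut, socket, tin and jar looked unmoved; the offcut, glue and tape I did not check at the end.

**What disagreed or went wrong**
- **Jig position:** the top-camera fit put the jig 2–5 mm nearer the robot than the wrist view and the contact with the V did. I went by the wrist view and contact.
- **Joint 6 limit:** it stopped two moves short with the tool tilted. I corrected both, the second by leaning less for the pick.
- **Seating force:** the roller pressed the far side of the V with about 38 N at the wrist. I eased this off before letting go.
- **Final picture:** it was refused because the job was already handed in, so my last views are from just before.

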